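# Close the control box bays on the rail jig and send it to test

## Task

Slide the empty carrier along its rail to the loading station (yellow mark) until it clicks in. There, fit every cover lying on the bench into the bay of its own colour: tilt it, hook its end under the overhanging lip, then level it down until it lies flat on the bay floor. When all are in, slide the carrier on to the test station (green mark) until it clicks in, with every cover still seated, and leave the other things on the bench where they are.

Things in the scene. Friction and masses are not known exactly. Their poses are not given: they have to be found in the camera images.
- fixture: Fixed grey rail fixture: base plate 130 (x) by 600 mm (y), 12 thick; origin at the centre of its underside, on the bench. +y runs along the rail, start end to test end; x points away from the robot. Marks on its near edge: yellow at its y = 0 (loading station), green at y = +130 mm (test station). A grey test head 103 mm high stands behind the rail at the test station, x +80 to +130 mm.
- carrier (a joint): Position of the aluminium carrier along the rail in m, growing towards the fixture's +y. Its middle is over the yellow mark (loading) at 0.130, over the green mark (test) at 0.260. At each a spring detent catches it and pulls it in from 3 mm either side; going in or out takes about 5 N. Elsewhere it slides with 1.5 N and stays where left. Travel -0.010 to 0.275.
- handle (a point): Black upright push handle on the carrier's near side, 16 mm wide along the rail, 24 mm across it, 42 mm high; its top is 13 mm above this point, which is 64 mm above the bench. It moves with the carrier; same axes as the fixture. It can be pinched from above across its 16 mm.
- bay_orange (a point): Floor centre of the orange-marked bay in the carrier, 36 mm above the bench; axes as the fixture. Pocket 85 (x) by 48 mm (y); walls 8 mm high at the sides and far (+x) end, 18 mm thick between bays. At the near (-x) end the wall carries a lip overhanging the bay by 10 mm: underside 12 mm, top 17 mm above the floor. Lip edge to far wall: 75 mm. Orange patches on lip and far wall.
- cover_orange_mid (a point): Orange cover, loose, may be absent: plate 80 (x) by 44 (y) by 6 mm with an upright fin mid-top, 36 mm long (x), 12 thick (y), from 6 to 40 mm above the underside. Both ends alike: either may go under the lip. This point is its centre, 20 mm above the underside; z points up. Grip the fin's upper half across its 12 mm. About 70 g.
- bay_blue (a point): Floor centre of the blue-marked bay in the carrier, 36 mm above the bench; axes as the fixture. Pocket 85 (x) by 48 mm (y); walls 8 mm high at the sides and far (+x) end, 18 mm thick between bays. At the near (-x) end the wall carries a lip overhanging the bay by 10 mm: underside 12 mm, top 17 mm above the floor. Lip edge to far wall: 75 mm. Blue patches on lip and far wall.
- cover_blue_mid (a point): Blue cover, loose, may be absent: plate 80 (x) by 44 (y) by 6 mm with an upright fin mid-top, 36 mm long (x), 12 thick (y), from 6 to 40 mm above the underside. Both ends alike: either may go under the lip. This point is its centre, 20 mm above the underside; z points up. Grip the fin's upper half across its 12 mm. About 70 g.
- bay_yellow (a point): Floor centre of the yellow-marked bay in the carrier, 36 mm above the bench; axes as the fixture. Pocket 85 (x) by 48 mm (y); walls 8 mm high at the sides and far (+x) end, 18 mm thick between bays. At the near (-x) end the wall carries a lip overhanging the bay by 10 mm: underside 12 mm, top 17 mm above the floor. Lip edge to far wall: 75 mm. Yellow patches on lip and far wall.
- cover_yellow_mid (a point): Yellow cover, loose, may be absent: plate 80 (x) by 44 (y) by 6 mm with an upright fin mid-top, 36 mm long (x), 12 thick (y), from 6 to 40 mm above the underside. Both ends alike: either may go under the lip. This point is its centre, 20 mm above the underside; z points up. Grip the fin's upper half across its 12 mm. About 70 g.
- bay_green (a point): Floor centre of the green-marked bay in the carrier, 36 mm above the bench; axes as the fixture. Pocket 85 (x) by 48 mm (y); walls 8 mm high at the sides and far (+x) end, 18 mm thick between bays. At the near (-x) end the wall carries a lip overhanging the bay by 10 mm: underside 12 mm, top 17 mm above the floor. Lip edge to far wall: 75 mm. Green patches on lip and far wall.
- cover_green_mid (a point): Green cover, loose, may be absent: plate 80 (x) by 44 (y) by 6 mm with an upright fin mid-top, 36 mm long (x), 12 thick (y), from 6 to 40 mm above the underside. Both ends alike: either may go under the lip. This point is its centre, 20 mm above the underside; z points up. Grip the fin's upper half across its 12 mm. About 70 g.
- tape_roll: Roll of black tape lying flat, 52 mm across, 22 mm high; origin at its underside. Not part of the job: leave it where it is.
- bush: Upright brass bush, 36 mm across, 35 mm high; origin at its underside. Not part of the job: leave it where it is.
- grease_cup: Open steel cup, 84 mm across, 85 mm high; origin at its underside. Not part of the job: leave it where it is.
- driver: Red-handled screwdriver lying on the bench; origin at its underside. Not part of the job: leave it where it is.
Not all that is in view belongs to the job. Of the things that look like the part that bears cover_blue_mid, take the one that is farthest from the robot's base at the start. Of the things that look like the part that bears cover_green_mid, take the one that is farthest to the robot's right at the start.

How it is judged:
By the outcome, as a careful person would: the job done as asked, in the order asked, and still so for the second after the job is handed in, with the robot touching nothing.
Of cover_orange, cover_blue, cover_yellow, cover_green only 3 to 4 are there at a start; the rules pass over those that are not, and their reading is None.
At some moment in a run one of cover_orange, cover_blue, cover_yellow, cover_green may be knocked a few centimetres aside while the robot is not near it.
It also fails if it takes over 210 s, if anything falls off the work surface, if the arm or the gripper's body presses on something with over 40 N, if the wrist force passes 120 N, or if a joint passes its speed limit or range.

## Robot

A 6-joint arm with a two-finger parallel gripper is mounted at the origin on the work surface. World frame = base frame: x ahead of the robot, y to its left, z up, the work surface at z = 0. Lengths are in mm, angles in rad, forces in N, time in s.
With the tool pointing down it reaches from about 275 to 1000 mm from the base axis. Payload 8.4 kg.
Tool frame: the origin (TCP) lies midway between the tips of the shut fingers; the grasp point (between the pads) lies 19 mm behind it; z points along the fingers, y is the line along which they close (so a half turn about z gives the same grasp; the last joint's range is limited). The gripper opens to 85 mm and grips with 20 to 120 N. Pads are 22 mm wide; open, the fingers measure 114 mm over their backs; the gripper's body (76 mm by 85 mm) begins 54 mm behind the grasp point. The pads swing forward as they close: fully open they stand 13 mm farther back than shut.
Start: joints at [1.109, 0.353, 1.633, -0, 1.155, -0.002], TCP at [277.354, 560.091, 201.981] pointing down, gripper open.
Joint ranges: [-2.63, 2.63], [-0.92, 2.1], [0.06, 2.66], [-1.3, 4.44], [0, 2.69], [-3.02, 3.02]. Speed limits (rad/s): [2.22, 2.22, 2.79, 3.14, 3.14, 3.14].

## Interface

Orientations are given as [roll, pitch, yaw] about the fixed x, y, z axes, in that order (R = Rz(yaw) Ry(pitch) Rx(roll)).
In Python, from rig import r gives the robot as it stands.
- The arm moves only by the tool servo_tool, never from a script. Its argument "deltas" is a list of rows, each an object of numbers: "x", "y", "z": the shift along the world's x, y, z in mm; "rx", "ry", "rz": the turn, a rotation vector about the world's x, y, z in rad; "gripper": the gripper's target within -1 to 1 (fully open at 1, half-way at 0, shut at -1). A call has 1 to 10 rows; each row is the pose to reach, as a shift and turn from the pose commanded when the call began; what a row does not reach only later rows make up. A row lasts 1/10 s, in which the tool goes at most 50 mm and 8.59 degrees, less where a joint would pass 70% of its speed; a pose out of reach is approached as far as the arm can. A call with a gripper value outside its range is refused whole. The fingers move at their own pace and stop on an object; "newtons" is the grip in N (left out, the last holds). Time passes only in rows, so rows that repeat a pose let the fingers close. It gives the time, the measured TCP pose, the force, the opening and the grip force at its end, in the units of the state.
- r.sense(): the state, without advancing time (a new reading comes with each control period).
- r.grab_frame(name): name is "scene" or "top" or "wrist"; returns the picture (420x560x3 uint8, blue, green, red); there is no depth.
- r.camera_params(name): a dict with "mtx" (3x3 intrinsics, pixels), "D" ([k1, k2, p1, p2, k3] as OpenCV has them; the pictures are not rectified), "eye" and "orientation" of the camera in the world. Camera axes: x right, y down, z forward; pixel columns grow to the right and rows downward; lengths in mm; the calibration is good to about 2 mm. A picture is of the moment at which its call begins: read the wrist's pose just before it. camera_params takes no time and is no camera call; for the wrist camera it gives the pose at the moment of the call.
- r.sign_off(): hands the job in; it is judged then, once.
Trained networks look in the newest picture that a camera, given by its name, has taken for a name from the list of things; names that differ only in an ending like _2 or _b are one class to them, and where a whole thing is asked for, a point or a joint stands for the part that bears it (a point fixed in the world has none). Each returns a list of dicts, best first, with "conf" (0 to 1); they miss things now and then, are a little off and sometimes report something else, mostly with a low value. They report only what shows in the picture. A call takes as long as a camera call. They do not tell look-alikes from the thing itself.
- r.recognise(name, camera): "box" ([left, top, width, height] in pixels, round what is visible of it).
The state is a dict: "clock": time; "qpos": joint angles; "qvel": joint speeds; "joint_efforts": joint torques, N m; "eef_pos": TCP position; "tcp_rot": TCP orientation; "contact_force": force on the tool from outside, world axes, zero at the start; "wrist_torque": the same for the moment, N m; "opening": opening from 0.0 (shut) to 1.0 (fully open); "grasp_force": force on a finger pad.
Only numpy, scipy, OpenCV 4.12 (cv2) and the standard library are available. Lean on these libraries where they do the work, as an engineer would, in place of code of your own. Each camera call takes 0.05 s, during which the arm holds its last target. There are 200 camera calls.

## Working session

There is one attempt and no reset: what is moved stays moved. The work goes in short steps, Python scripts to look and compute and a tool call to move; the robot and the scene stay as the last step left them, time stands still between calls to the robot, and variables do not carry over. Pictures are saved under pics/ and viewed, at most 14 in all, crops included, and the job is handed in when it is done.

Besides the shell and the picture viewer there is one more tool, called after "Emit:" as a command line: name --argument value ..., lists and objects as JSON in quotes. servo_tool: Moves the arm, as the interface text tells. Its arguments: {"type":"object","properties":{"deltas":{"type":"array","items":{"type":"object","properties":{"x":{"type":"number"},"y":{"type":"number"},"z":{"type":"number"},"rx":{"type":"number"},"ry":{"type":"number"},"rz":{"type":"number"},"gripper":{"type":"number"}}}},"newtons":{"type":"number"}},"required":["deltas"]}

```bash
ls; mkdir -p pics
python3 - <<'E'
from rig import r
import cv2,numpy as np
print(r.sense())
for c in ("scene","top"):
    im=r.grab_frame(c); cv2.imwrite(f"pics/{c}0.png",im)
    p=r.camera_params(c); print(c,p)
    for n in ["fixture","carrier","handle","bay_orange","cover_orange_mid","cover_blue_mid","cover_yellow_mid","cover_green_mid","tape_roll","bush","grease_cup","driver"]:
        print(n,[(np.round(d["box"]).astype(int).tolist(),round(d["conf"],2)) for d in r.recognise(n,c)])
E
```

```text
pics
{'clock': 0.0, 'qpos': array([ 1.10863165e+00,  3.53662302e-01,  1.63415737e+00,  5.54703717e-06,
        1.15519575e+00, -2.40203913e-03]), 'qvel': array([-0.00108744,  0.00044312,  0.00015885,  0.0005798 , -0.00055417,
       -0.00073169]), 'joint_efforts': array([-4.96754583e-04, -6.05248189e+01, -3.42068374e+01, -1.68762022e-04,
        9.34777607e-03,  1.81977663e-05]), 'eef_pos': array([277.09723211, 559.62348292, 201.24293031]), 'tcp_rot': array([-3.14016990e+00, -8.48917750e-06,  2.68182777e+00]), 'contact_force': array([-0.47293235,  0.19902555,  0.19795164]), 'wrist_torque': array([-0.01377812, -0.02688938, -0.03999732]), 'grasp_force': 0.0, 'opening': 1.0010527663743813}
scene {'mtx': array([[481.05706687,   0.        , 274.58067806],
       [  0.        , 481.05706687, 211.86827851],
       [  0.        ,   0.        ,   1.        ]]), 'D': array([-0.09184729,  0.        ,  0.        ,  0.        ,  0.        ]), 'eye': array([1335.13306126, -418.82231192,  876.84104451]), 'orientation': array([-2.29332115, -0.00456087,  1.06735618])}
fixture [([153, 198, 240, 124], 
[... 938 characters left out ...]
n': array([-2.94525839, -0.01016271, -1.55514168])}
fixture [([181, 138, 198, 78], 0.72), ([198, 253, 18, 19], 0.43)]
carrier [([278, 167, 91, 52], 0.72)]
handle [([277, 168, 99, 47], 0.63)]
bay_orange [([274, 168, 100, 50], 0.87)]
cover_orange_mid [([297, 228, 27, 29], 0.55)]
cover_blue_mid [([152, 273, 26, 18], 0.72), ([167, 227, 15, 29], 0.71), ([115, 193, 20, 60], 0.51), ([278, 166, 93, 51], 0.38)]
cover_yellow_mid [([366, 233, 20, 29], 0.85)]
cover_green_mid [([142, 136, 25, 28], 0.84), ([234, 230, 17, 27], 0.83)]
tape_roll [([198, 255, 17, 18], 0.53)]
bush [([332, 262, 12, 12], 0.72)]
grease_cup [([408, 188, 29, 31], 0.8), ([277, 168, 94, 48], 0.69)]
driver [([114, 195, 20, 59], 0.79)]
```

Run:
```python
import cv2
a=cv2.imread("pics/scene0.png")[130:330,60:460]; cv2.imwrite("pics/s1.png",cv2.resize(a,None,fx=2,fy=2,interpolation=cv2.INTER_CUBIC))
a=cv2.imread("pics/top0.png")[120:310,100:450]; cv2.imwrite("pics/t1.png",cv2.resize(a,(788,428),interpolation=cv2.INTER_CUBIC))
```

```text
(no output)
```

View pics/s1.png

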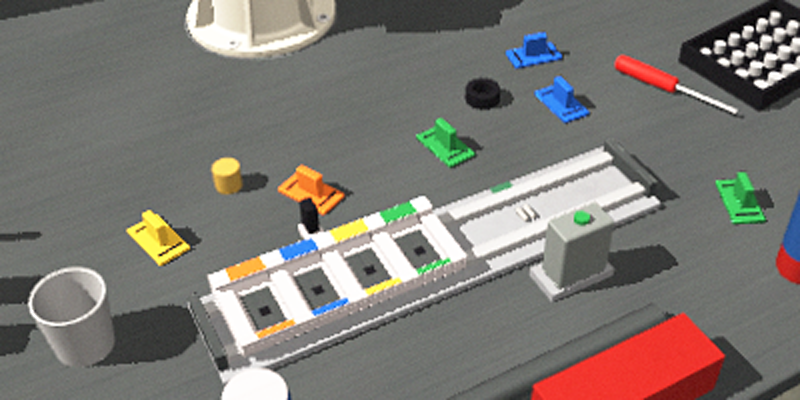

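View pics/t1.png

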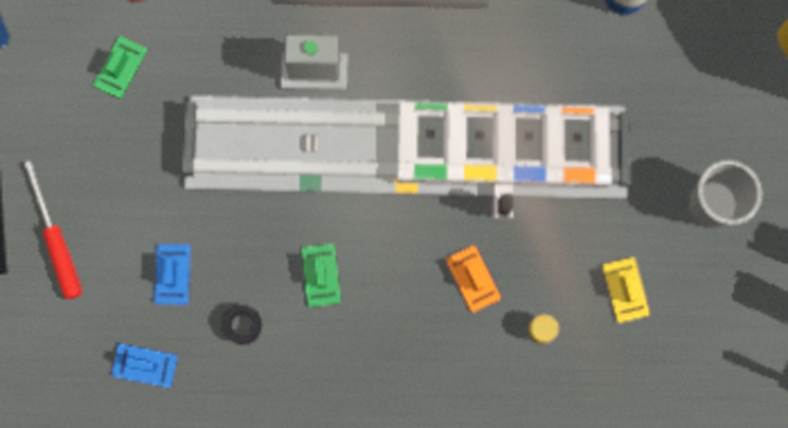

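The top view shows the rail running along world +y (leftward in the image), with the carrier at its start end. There are orange, yellow, two green and two blue covers. The right-hand green is at crop (320,275). The two blues are at (173,273) and (145,365). Next I'll measure positions from colour blobs.

```bash
cat > h.py <<'E'
from rig import r
import cv2,numpy as np
from scipy.spatial.transform import Rotation as R
HUE={'orange':(7,18),'yellow':(22,35),'green':(50,90),'blue':(98,125),'red':(0,5)}
def mask(im,c,s=90,v=60):
    h=cv2.cvtColor(im,cv2.COLOR_BGR2HSV); lo,hi=HUE[c]
    return cv2.inRange(h,(lo,s,v),(hi,255,255))
def cam(p):
    o=p["orientation"]; return R.from_euler('xyz',o).as_matrix()
def ray(px,p,z):
    px=np.atleast_2d(np.float64(px))
    n=cv2.undistortPoints(px[:,None],p["mtx"],p["D"])[:,0]
    d=np.c_[n,np.ones(len(n))]@cam(p).T
    return p["eye"]+d*((z-p["eye"][2])/d[:,2])[:,None]
def proj(X,p):
    M=cam(p); rv=cv2.Rodrigues(M.T)[0]; t=-M.T@p["eye"]
    return cv2.projectPoints(np.float64(X).reshape(-1,3),rv,t,p["mtx"],p["D"])[0][:,0]
def blobs(im,c,amin=25,**k):
    m=mask(im,c,**k); n,l,s,ce=cv2.connectedComponentsWithStats(m)
    out=[]
    for i in range(1,n):
        if s[i,4]>=amin: out.append((ce[i],s[i,4],np.argwhere(l==i)[:,::-1]))
    return out
E
python3 - <<'E'
from h import *
for c in("top","scene"):
    im=cv2.imread(f"pics/{c}0.png");p=r.camera_params(c)
    for col in ['orange','yellow','green','blue']:
        for ce,a,pts in blobs(im,col,12 if c=='top' else 20):
            P=ray(pts,p,6.)[:,:2]; (cx,cy),(w,h),ang=cv2.minAreaRect(np.float32(P))
            print(c,col,np.round(ce),a,'z6',np.round(P.mean(0)),'rect',round(cx),round(cy),round(w),round(h),round(ang),'z53',np.round(ray(ce,p,53)[0,:2]),'z12',np.round(ray(ce,p,12)[0,:2]))
E
```

```text
top orange [19. 52.] 3574 z6 [1076.  885.] rect 1097 870 420 181 10 z53 [1049.  859.] z12 [1071.  881.]
top orange [  3. 126.] 136 z6 [807. 901.] rect 814 909 99 29 29 z53 [790. 875.] z12 [805. 898.]
top orange [357. 169.] 36 z6 [ 677. -249.] rect 677 -247 6 41 1 z53 [ 664. -241.] z12 [ 676. -248.]
top orange [357. 197.] 104 z6 [ 587. -247.] rect 586 -247 22 44 1 z53 [ 576. -239.] z12 [ 585. -246.]
top orange [310. 243.] 431 z6 [ 442. -102.] rect 442 -102 83 46 27 z53 [435. -98.] z12 [ 441. -101.]
top orange [555. 388.] 567 z6 [   2. -862.] rect 1 -861 31 190 89 z53 [   8. -836.] z12 [   3. -859.]
top yellow [492. 125.] 4120 z6 [ 837. -701.] rect 841 -703 155 349 31 z53 [ 818. -678.] z12 [ 834. -696.]
top yellow [313. 167.] 27 z6 [ 679. -111.] rect 679 -110 3 40 1 z53 [ 665. -107.] z12 [ 677. -110.]
top yellow [313. 196.] 106 z6 [ 588. -112.] rect 587 -112 22 43 0 z53 [ 577. -108.] z12 [ 586. -111.]
top yellow [280. 203.] 30 z6 [564. -12.] rect 564 -12 6 27 1 z53 [554. -11.] z12 [563. -12.]
top yellow [378. 248.] 422 z6 [ 430. -308.] rect 430 -308 83 48 13 z53 [ 424. -299.] z12 [ 429
[... 4732 characters left out ...]
e [341. 180.] 345 z6 [440. 302.] rect 437 306 62 101 89 z53 [489. 263.] z12 [446. 297.]
scene blue [467. 244.] 811 z6 [820. 437.] rect 818 442 69 141 32 z53 [848. 391.] z12 [824. 431.]
scene blue [209. 254.] 119 z6 [ 533. -160.] rect 532 -160 45 23 90 z53 [ 576. -174.] z12 [ 538. -162.]
scene blue [526. 317.] 1750 z6 [1054.  392.] rect 1047 402 47 397 18 z53 [1071.  343.] z12 [1058.  381.]
scene blue [224. 283.] 59 z6 [ 636. -164.] rect 636 -163 44 10 90 z53 [ 674. -178.] z12 [ 641. -166.]
scene blue [191. 347.] 619 z6 [ 762. -299.] rect 755 -297 74 74 78 z53 [ 793. -306.] z12 [ 766. -300.]
scene blue [200. 392.] 263 z6 [ 865. -320.] rect 862 -318 60 37 81 z53 [ 891. -325.] z12 [ 869. -321.]
```

Both cameras agree. The rail yaw is about 0 and the carrier middle is at y≈-141. The yellow mark is at y≈-12. The covers (world x, y, yaw) are orange (442,-101,27°), yellow (430,-308,13°), green (443,102,8°) and blue (441,301,0°). I'll move above the handle.

Emit:
servo_tool --deltas '[{"x":225,"y":-700,"z":20,"rz":-2.682,"gripper":-0.1},{"x":225,"y":-700,"z":20,"rz":-2.682},{"x":225,"y":-700,"z":20,"rz":-2.682},{"x":225,"y":-700,"z":20,"rz":-2.682},{"x":225,"y":-700,"z":20,"rz":-2.682},{"x":225,"y":-700,"z":20,"rz":-2.682},{"x":225,"y":-700,"z":20,"rz":-2.682},{"x":225,"y":-700,"z":20,"rz":-2.682},{"x":225,"y":-700,"z":20,"rz":-2.682},{"x":225,"y":-700,"z":20,"rz":-2.682}]'

```text
invalid input
```

Emit:
servo_tool --deltas '[{"x":15,"y":-45,"z":2,"rz":-0.14,"gripper":0},{"x":30,"y":-90,"z":4,"rz":-0.28,"gripper":0},{"x":45,"y":-135,"z":6,"rz":-0.42,"gripper":0},{"x":60,"y":-180,"z":8,"rz":-0.56,"gripper":0},{"x":75,"y":-225,"z":10,"rz":-0.7,"gripper":0},{"x":90,"y":-270,"z":12,"rz":-0.84,"gripper":0},{"x":105,"y":-315,"z":14,"rz":-0.98,"gripper":0},{"x":120,"y":-360,"z":16,"rz":-1.12,"gripper":0},{"x":135,"y":-405,"z":18,"rz":-1.26,"gripper":0},{"x":150,"y":-450,"z":20,"rz":-1.4,"gripper":0}]'

```text
invalid input
```

Emit:
servo_tool --deltas '[{"x":15,"y":-45,"z":2,"rx":0,"ry":0,"rz":-0.14,"gripper":0},{"x":30,"y":-90,"z":4,"rx":0,"ry":0,"rz":-0.28,"gripper":0}]' --newtons 40

```text
clock: 1.5
eef_pos: [307.2, 469.6, 205.6]
tcp_rot: [-3.141, 0.0, 2.398]
contact_force: [1.1, 0.6, 0.4]
opening: 0.69
grasp_force: 0.0
```

Emit:
servo_tool --deltas '[{"x":195,"y":-610,"z":20,"rx":0,"ry":0,"rz":-2.4,"gripper":0},{"x":195,"y":-610,"z":20,"rx":0,"ry":0,"rz":-2.4,"gripper":0},{"x":195,"y":-610,"z":20,"rx":0,"ry":0,"rz":-2.4,"gripper":0},{"x":195,"y":-610,"z":20,"rx":0,"ry":0,"rz":-2.4,"gripper":0},{"x":195,"y":-610,"z":20,"rx":0,"ry":0,"rz":-2.4,"gripper":0},{"x":195,"y":-610,"z":20,"rx":0,"ry":0,"rz":-2.4,"gripper":0},{"x":195,"y":-610,"z":20,"rx":0,"ry":0,"rz":-2.4,"gripper":0},{"x":195,"y":-610,"z":20,"rx":0,"ry":0,"rz":-2.4,"gripper":0},{"x":195,"y":-610,"z":20,"rx":0,"ry":0,"rz":-2.4,"gripper":0},{"x":195,"y":-610,"z":20,"rx":0,"ry":0,"rz":-2.4,"gripper":0}]'

```text
clock: 2.5
eef_pos: [459.9, -8.0, 222.0]
tcp_rot: [3.141, -0.001, 0.896]
contact_force: [0.0, -0.1, -1.0]
opening: 0.5
grasp_force: 0.0
```

Emit:
servo_tool --deltas '[{"x":15,"y":-118,"z":0,"rx":0,"ry":0,"rz":-0.9,"gripper":0},{"x":15,"y":-118,"z":0,"rx":0,"ry":0,"rz":-0.9,"gripper":0},{"x":15,"y":-118,"z":0,"rx":0,"ry":0,"rz":-0.9,"gripper":0},{"x":15,"y":-118,"z":0,"rx":0,"ry":0,"rz":-0.9,"gripper":0},{"x":15,"y":-118,"z":0,"rx":0,"ry":0,"rz":-0.9,"gripper":0},{"x":15,"y":-118,"z":0,"rx":0,"ry":0,"rz":-0.9,"gripper":0},{"x":15,"y":-118,"z":0,"rx":0,"ry":0,"rz":-0.9,"gripper":0},{"x":15,"y":-118,"z":0,"rx":0,"ry":0,"rz":-0.9,"gripper":0}]'

```text
clock: 3.3
eef_pos: [474.5, -123.9, 221.6]
tcp_rot: [-3.142, -0.0, 0.006]
contact_force: [-0.4, 0.3, 0.5]
opening: 0.502
grasp_force: 0.0
```

Run:
```python
from h import *
s=r.sense(); print(s['clock'],s['eef_pos'],s['tcp_rot'],s['qpos'])
p=r.camera_params("wrist"); print(p)
im=r.grab_frame("wrist"); cv2.imwrite("pics/w0.png",im)
# handle estimate from earlier top/scene frames: dark blob
print(ray([323.5,211],r.camera_params("top"),77))
print(ray([213.5,232],r.camera_params("scene"),77))
```

```text
3.3 [ 474.52449373 -123.91107588  221.63722556] [-3.14158861e+00 -9.32830601e-05  6.30100715e-03] [-2.58503236e-01  1.21084893e-01  1.89168612e+00  3.13326636e-05
  1.12873267e+00  1.30597868e+00]
{'mtx': array([[318.80164121,   0.        , 280.24764834],
       [  0.        , 318.80164121, 210.12687343],
       [  0.        ,   0.        ,   1.        ]]), 'D': array([-0.06178801,  0.        ,  0.        ,  0.        ,  0.        ]), 'eye': array([ 546.0478699 , -123.45757604,  394.04797928]), 'orientation': array([ 2.85962068e+00,  7.09120772e-04, -1.56411537e+00])}
[[ 527.78423574 -136.5497715    77.        ]]
[[ 536.07437883 -142.06471722   77.        ]]
```

View pics/w0.png

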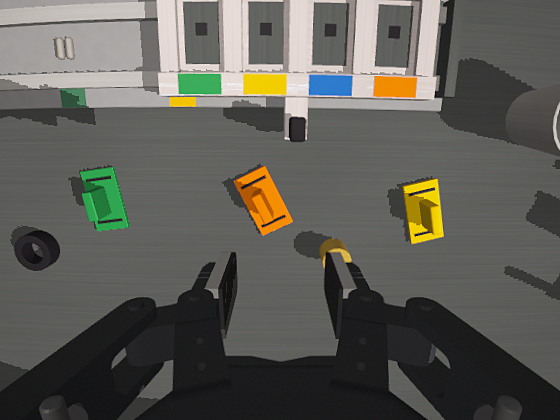

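The wrist view shows the handle at about (297,128) and the lip patches at row 84. The yellow mark is at (182,101) and the green mark at (73,98). I'll refine from these.

Run:
```python
from h import *
im=cv2.imread("pics/w0.png"); p=r.camera_params("wrist")
for c in HUE:
    for ce,a,pts in blobs(im,c,60):
        print(c,np.round(ce,1),a,*[(z,np.round(ray(ce,p,z)[0,:2],1).tolist()) for z in (6,12,44,53)], np.ptp(pts,axis=0))
g=cv2.cvtColor(im,cv2.COLOR_BGR2GRAY)[105:150,275:320]
m=(g<45).astype(np.uint8); n,l,s,ce=cv2.connectedComponentsWithStats(m); i=1+np.argmax(s[1:,4]); print('black',s[i]+[275,105,0,0,0])
for hx,hy in((525,-140),(530,-140),(535,-140)):
    B=np.array([[hx+a*12,hy+b*8,z] for a in(-1,1) for b in(-1,1) for z in(35,77)]); q=proj(B,p); print(hx,q.min(0),q.max(0))
```

```text
orange [394.6  86.4] 888 (6, [583.7, -255.3]) (12, [583.1, -253.3]) (44, [580.0, -242.4]) (53, [579.1, -239.3]) [43 21]
orange [263.2 200.5] 2132 (6, [446.1, -102.4]) (12, [447.6, -102.7]) (44, [455.8, -104.4]) (53, [458.2, -104.9]) [59 69]
yellow [264.5  83.5] 873 (6, [584.7, -104.8]) (12, [584.1, -105.1]) (44, [580.9, -106.6]) (53, [580.0, -107.1]) [43 20]
yellow [182.3 101.1] 233 (6, [565.3, -8.7]) (12, [565.0, -10.5]) (44, [563.5, -20.0]) (53, [563.0, -22.6]) [25  9]
yellow [423.4 210.8] 1930 (6, [434.0, -307.7]) (12, [435.8, -304.8]) (44, [445.0, -289.7]) (53, [447.6, -285.4]) [40 64]
yellow [342.4 253.6] 115 (6, [374.3, -206.6]) (12, [376.9, -205.3]) (44, [391.1, -198.4]) (53, [395.1, -196.5]) [22 13]
green [199.3  83.4] 848 (6, [584.9, -29.7]) (12, [584.3, -31.2]) (44, [581.1, -38.9]) (53, [580.2, -41.1]) [42 19]
green [72.7 97.5] 426 (6, [571.4, 123.9]) (12, [571.1, 120.1]) (44, [569.0, 99.7]) (53, [568.4, 94.0]) [25 17]
green [103.7 199. ] 2168 (6, [447.0, 102.2]) (12, [448.5, 98.8]) (44, [456.7, 80.1]) (53, [459.0, 74.9]) [49 63]
blue [330.1  84.7] 868 (6, [584.0, -180.2]) (12, [583.5, -179.3]) (44, [580.3, -174.7]) (53, [579.4, -173.3]) [43 20]
black [289 117  16  25 181]
525 [287.98110323 126.83481946] [305.81024066 153.04285547]
530 [288.03796543 122.13809793] [305.94561155 147.92235797]
535 [288.09503163 117.30024989] [306.08111996 142.76222168]
```

Emit:
servo_tool --deltas '[{"x":61,"y":-16,"z":-50,"rx":0,"ry":0,"rz":-0.006,"gripper":0},{"x":61,"y":-16,"z":-100,"rx":0,"ry":0,"rz":-0.006,"gripper":0},{"x":61,"y":-16,"z":-140,"rx":0,"ry":0,"rz":-0.006,"gripper":0},{"x":61,"y":-16,"z":-160,"rx":0,"ry":0,"rz":-0.006,"gripper":0},{"x":61,"y":-16,"z":-174,"rx":0,"ry":0,"rz":-0.006,"gripper":0},{"x":61,"y":-16,"z":-174,"rx":0,"ry":0,"rz":-0.006,"gripper":-1},{"x":61,"y":-16,"z":-174,"rx":0,"ry":0,"rz":-0.006,"gripper":-1},{"x":61,"y":-16,"z":-174,"rx":0,"ry":0,"rz":-0.006,"gripper":-1},{"x":61,"y":-16,"z":-174,"rx":0,"ry":0,"rz":-0.006,"gripper":-1},{"x":61,"y":-16,"z":-174,"rx":0,"ry":0,"rz":-0.006,"gripper":-1}]'

```text
clock: 4.35
eef_pos: [536.3, -140.1, 48.8]
tcp_rot: [3.141, -0.002, -0.004]
contact_force: [-0.0, -0.4, -0.6]
opening: -0.001
grasp_force: 0.0
```

Emit:
servo_tool --deltas '[{"x":0,"y":20,"z":0,"rx":0,"ry":0,"rz":0,"gripper":-1},{"x":0,"y":40,"z":0,"rx":0,"ry":0,"rz":0,"gripper":-1},{"x":0,"y":60,"z":0,"rx":0,"ry":0,"rz":0,"gripper":-1},{"x":0,"y":80,"z":0,"rx":0,"ry":0,"rz":0,"gripper":-1},{"x":0,"y":100,"z":0,"rx":0,"ry":0,"rz":0,"gripper":-1},{"x":0,"y":110,"z":0,"rx":0,"ry":0,"rz":0,"gripper":-1},{"x":0,"y":115,"z":0,"rx":0,"ry":0,"rz":0,"gripper":-1},{"x":0,"y":120,"z":0,"rx":0,"ry":0,"rz":0,"gripper":-1},{"x":0,"y":122,"z":0,"rx":0,"ry":0,"rz":0,"gripper":-1},{"x":0,"y":124,"z":0,"rx":0,"ry":0,"rz":0,"gripper":-1}]'

```text
clock: 5.35
eef_pos: [535.6, -16.2, 47.6]
tcp_rot: [3.142, -0.0, -0.005]
contact_force: [-0.2, -0.6, 0.7]
opening: 0.001
grasp_force: 0.0
```

Run:
```python
from h import *
im=r.grab_frame("wrist"); t=r.grab_frame("top"); cv2.imwrite("pics/w1.png",np.hstack([im[::1,::1]]))
a=cv2.resize(t[140:270,200:400],(800,520)); cv2.imwrite("pics/t2.png",a)
p=r.camera_params("wrist")
for c in ('orange','yellow','green','blue'):
    print(c,[np.round(ray(ce,p,53)[0,:2],1).tolist() for ce,a,_ in blobs(im,c,60)])
```

```text
orange [[504.8, -81.6], [465.3, -81.5]]
yellow [[579.5, -107.5]]
green [[580.1, -41.4], [577.1, 93.0], [498.1, 78.6], [460.2, 56.7]]
blue [[664.9, -150.4], [578.9, -161.6]]
```

View pics/w1.png

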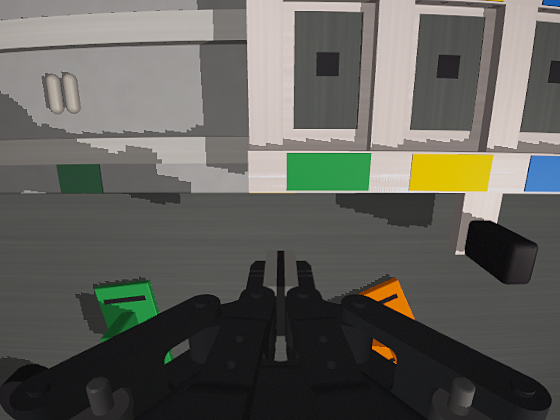

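Run:
```python
from h import *
im=cv2.imread("pics/w1.png"); p=r.camera_params("wrist"); s=r.sense()
print(s['eef_pos'],s['tcp_rot'],p['eye'],p['orientation'])
for px in([472,235],[506,283],[535,276],[533,245],[497,222],[480,222]): print(px,np.round(ray(px,p,77)[0,:2]),np.round(ray(px,p,35)[0,:2]))
tip=s['eef_pos']; print('tip',proj(tip,p), 'back19',proj(tip+[0,0,19],p))
for hx,hy in((520,-140),(530,-140),(536,-140)):
    B=np.array([[hx+a*12,hy+b*8,z] for a in(-1,1) for b in(-1,1) for z in(35,77)]); print(hx,np.round(proj(B,p)).astype(int).tolist())
```

```text
[535.53400131 -16.1343903   47.57084737] [-3.14158859e+00  5.76312846e-05 -4.54136107e-03] [607.07315411 -16.45655388 219.95016579] [ 2.85944805e+00  7.21360262e-04 -1.57496331e+00]
[472, 235] [ 553. -110.] [ 537. -137.]
[506, 283] [ 526. -133.] [ 502. -168.]
[535, 276] [ 529. -149.] [ 506. -188.]
[533, 245] [ 547. -144.] [ 529. -181.]
[497, 222] [ 559. -122.] [ 545. -153.]
[480, 222] [ 559. -113.] [ 545. -141.]
tip [[280.41988872 245.70920445]] back19 [[280.41245669 259.63270861]]
520 [[480, 275], [524, 311], [457, 276], [497, 312], [487, 242], [534, 271], [463, 242], [506, 272]]
530 [[483, 262], [528, 295], [459, 262], [500, 296], [489, 227], [539, 254], [465, 227], [510, 254]]
536 [[484, 253], [531, 285], [461, 253], [503, 286], [491, 218], [541, 243], [467, 218], [512, 243]]
```

View pics/t2.png

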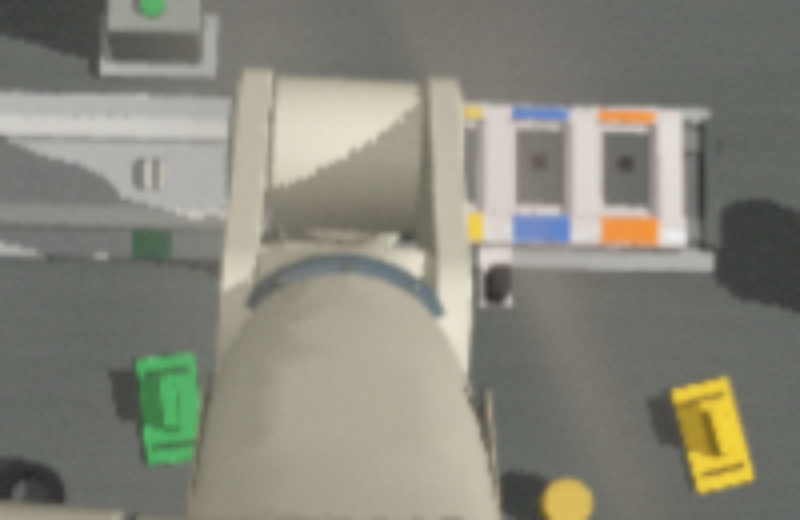

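Run:
```python
from h import *
s=r.sense(); print({k:np.round(s[k],3) for k in s})
p=r.camera_params("top")
q=proj([s['eef_pos'],s['eef_pos']+[0,0,19],[536,-140,77],[527,-140,77],[536,-140,35]],p); print((q-[200,140])*4)
```

```text
{'clock': np.float64(5.45), 'qpos': array([-0.033,  0.419,  1.946,  0.   ,  0.777,  1.542]), 'qvel': array([-0.004,  0.001,  0.001, -0.001, -0.   , -0.003]), 'joint_efforts': array([ 2.2800e-01, -5.5286e+01, -2.4362e+01,  2.0000e-02,  1.0000e-03,
        5.1000e-02]), 'eef_pos': array([535.534, -16.134,  47.571]), 'tcp_rot': array([-3.142,  0.   , -0.005]), 'contact_force': array([ 0.227, -0.456, -0.118]), 'wrist_torque': array([-0.018, -0.071,  0.039]), 'grasp_force': np.float64(0.0), 'opening': np.float64(0.0)}
[[327.92846569 278.60714103]
 [328.54971303 273.5305523 ]
 [498.69060439 273.02851871]
 [498.72332726 285.13808226]
 [492.97651953 284.15651034]]
```

The fingers shut on nothing and the carrier hasn't moved. I'll go back above the handle and repeat it in separate, checked steps.

Emit:
servo_tool --deltas '[{"x":0,"y":0,"z":50,"rx":0,"ry":0,"rz":0.005,"gripper":0},{"x":-1,"y":-40,"z":62,"rx":0,"ry":0,"rz":0.005,"gripper":0},{"x":-1,"y":-80,"z":62,"rx":0,"ry":0,"rz":0.005,"gripper":0},{"x":-1,"y":-110,"z":62,"rx":0,"ry":0,"rz":0.005,"gripper":0},{"x":-1,"y":-124,"z":62,"rx":0,"ry":0,"rz":0.005,"gripper":0},{"x":-1,"y":-124,"z":62,"rx":0,"ry":0,"rz":0.005,"gripper":0}]'

```text
clock: 6.05
eef_pos: [534.4, -141.5, 109.5]
tcp_rot: [3.141, -0.0, -0.002]
contact_force: [0.4, 0.8, -0.5]
opening: 0.502
grasp_force: 0.0
```

Run:
```python
from h import *
im=r.grab_frame("wrist"); cv2.imwrite("pics/w2.png",im)
s=r.sense();print(s['eef_pos'],s['opening'])
```

```text
[ 534.27310936 -140.33307875  109.360085  ] 0.5030831622752705
```

View pics/w2.png

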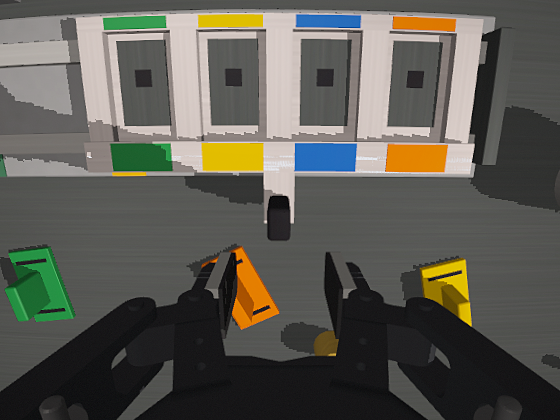

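Run:
```python
from h import *
p=r.camera_params("wrist")
for v in (197,215,218,222,240): print(v,np.round(ray([279,v],p,77)[0],1),np.round(ray([279,v],p,35)[0],1))
for hx in (524,530,536):print(hx,[np.round(proj([hx+d,-140,z],p)[0,1]).tolist() for d in(-12,12) for z in (35,77)])
```

```text
197 [ 555.5 -139.4   77. ] [ 545.1 -139.1   35. ]
215 [ 543.  -139.3   77. ] [ 530.1 -139.1   35. ]
218 [ 540.9 -139.3   77. ] [ 527.6 -139.1   35. ]
222 [ 538.1 -139.3   77. ] [ 524.2 -139.1   35. ]
240 [ 525.  -139.3   77. ] [ 508.5 -139.1   35. ]
524 [236.0, 257.0, 208.0, 225.0]
530 [229.0, 249.0, 201.0, 216.0]
536 [222.0, 241.0, 193.0, 208.0]
```

Emit:
servo_tool --deltas '[{"x":2,"y":0,"z":-20,"rx":0,"ry":0,"rz":0.002,"gripper":0},{"x":2,"y":0,"z":-40,"rx":0,"ry":0,"rz":0.002,"gripper":0},{"x":2,"y":0,"z":-55,"rx":0,"ry":0,"rz":0.002,"gripper":0},{"x":2,"y":0,"z":-64,"rx":0,"ry":0,"rz":0.002,"gripper":0},{"x":2,"y":0,"z":-64,"rx":0,"ry":0,"rz":0.002,"gripper":0}]'

```text
clock: 6.6
eef_pos: [535.6, -138.7, 44.4]
tcp_rot: [-3.141, 0.002, 0.004]
contact_force: [0.3, 0.7, 0.3]
opening: 0.5
grasp_force: 0.0
```

Emit:
servo_tool --deltas '[{"x":0,"y":0,"z":0,"rx":0,"ry":0,"rz":0,"gripper":-0.4},{"x":0,"y":0,"z":0,"rx":0,"ry":0,"rz":0,"gripper":-0.75},{"x":0,"y":0,"z":0,"rx":0,"ry":0,"rz":0,"gripper":-0.75}]' --newtons 40

```text
clock: 6.9
eef_pos: [537.2, -139.9, 46.5]
tcp_rot: [3.141, -0.001, 0.003]
contact_force: [1.1, 1.6, 3.6]
opening: 0.154
grasp_force: 39.0
```

Emit:
servo_tool --deltas '[{"x":0,"y":10,"z":0,"rx":0,"ry":0,"rz":0,"gripper":-1},{"x":0,"y":30,"z":0,"rx":0,"ry":0,"rz":0,"gripper":-1},{"x":0,"y":50,"z":0,"rx":0,"ry":0,"rz":0,"gripper":-1},{"x":0,"y":70,"z":0,"rx":0,"ry":0,"rz":0,"gripper":-1},{"x":0,"y":90,"z":0,"rx":0,"ry":0,"rz":0,"gripper":-1},{"x":0,"y":105,"z":0,"rx":0,"ry":0,"rz":0,"gripper":-1},{"x":0,"y":115,"z":0,"rx":0,"ry":0,"rz":0,"gripper":-1},{"x":0,"y":120,"z":0,"rx":0,"ry":0,"rz":0,"gripper":-1},{"x":0,"y":122,"z":0,"rx":0,"ry":0,"rz":0,"gripper":-1},{"x":0,"y":124,"z":0,"rx":0,"ry":0,"rz":0,"gripper":-1}]'

```text
clock: 7.9
eef_pos: [537.9, -16.2, 46.5]
tcp_rot: [3.141, -0.003, 0.003]
contact_force: [1.7, -4.8, 6.6]
opening: 0.154
grasp_force: 40.3
```

Emit:
servo_tool --deltas '[{"x":0,"y":1,"z":0,"rx":0,"ry":0,"rz":0,"gripper":-1},{"x":0,"y":2,"z":0,"rx":0,"ry":0,"rz":0,"gripper":-1},{"x":0,"y":2,"z":0,"rx":0,"ry":0,"rz":0,"gripper":-1}]'

```text
clock: 8.2
eef_pos: [537.9, -13.7, 46.5]
tcp_rot: [-3.141, -0.003, 0.003]
contact_force: [2.3, 0.3, 7.4]
opening: 0.155
grasp_force: 40.2
```

Emit:
servo_tool --deltas '[{"x":0,"y":1,"z":0,"rx":0,"ry":0,"rz":0,"gripper":-1},{"x":0,"y":2,"z":0,"rx":0,"ry":0,"rz":0,"gripper":-1},{"x":0,"y":2,"z":0,"rx":0,"ry":0,"rz":0,"gripper":-1}]'

```text
clock: 8.5
eef_pos: [537.9, -11.5, 46.4]
tcp_rot: [-3.141, -0.003, 0.002]
contact_force: [2.6, 1.7, 5.8]
opening: 0.154
grasp_force: 40.2
```

Run:
```python
from h import *
im=r.grab_frame("scene");p=r.camera_params("scene");cv2.imwrite("pics/s3.png",im)
for c in('orange','yellow','green','blue'):
  for ce,a,pts in blobs(im,c,20):
    X=ray(ce,p,53)[0]
    if 560<X[0]<700: print(c,a,np.round(X[:2],1),np.round(ray(ce,p,12)[0,:2],1))
s=r.sense();print(s['eef_pos'],s['contact_force'],s['opening'],s['grasp_force'])
```

```text
orange 39 [595.9 792.8] [559.1 853.1]
orange 28 [ 567.6 -111.4] [529.4 -96.1]
yellow 78 [577.9  17.7] [540.2  39.5]
yellow 40 [675.3  16.1] [642.5  37.8]
yellow 2150 [ 691.7 -618.2] [ 659.7 -628.1]
green 88 [578.1  87.4] [540.4 112.6]
green 44 [693.6 150.5] [661.7 178.8]
green 40 [675.3  80. ] [642.4 104.8]
blue 106 [576.3 -45.6] [538.6 -27.1]
blue 46 [674.6 -49.9] [641.7 -31.5]
[537.87430796 -11.42527531  46.43252554] [2.60737446 1.97248483 6.51778724] 0.14898190925989313 40.243213176727295
```

Emit:
servo_tool --deltas '[{"x":0,"y":0,"z":0,"rx":0,"ry":0,"rz":0,"gripper":-0.2},{"x":0,"y":0,"z":0,"rx":0,"ry":0,"rz":0,"gripper":-0.2},{"x":0,"y":0,"z":40,"rx":0,"ry":0,"rz":0,"gripper":-0.2},{"x":0,"y":0,"z":80,"rx":0,"ry":0,"rz":0,"gripper":-0.2},{"x":-145,"y":-118,"z":110,"rx":0,"ry":0,"rz":0.47,"gripper":-0.2},{"x":-145,"y":-118,"z":110,"rx":0,"ry":0,"rz":0.47,"gripper":-0.2},{"x":-145,"y":-118,"z":110,"rx":0,"ry":0,"rz":0.47,"gripper":-0.2},{"x":-145,"y":-118,"z":110,"rx":0,"ry":0,"rz":0.47,"gripper":-0.2},{"x":-145,"y":-118,"z":110,"rx":0,"ry":0,"rz":0.47,"gripper":-0.2},{"x":-145,"y":-118,"z":110,"rx":0,"ry":0,"rz":0.47,"gripper":-0.2}]'

```text
clock: 9.55
eef_pos: [390.9, -130.3, 155.7]
tcp_rot: [3.142, -0.0, 0.47]
contact_force: [1.1, 0.1, 0.2]
opening: 0.4
grasp_force: 0.0
```

```bash
cat >> h.py <<'E'
from scipy.optimize import minimize
def boxpts(x,y,a,z0=0.,n=8):
    # silhouette pts of a cover: plate + fin corners, world
    def bx(l,w,a0,a1): return [[i*l/2,j*w/2,k] for i in(-1,1) for j in(-1,1) for k in(a0,a1)]
    M=R.from_euler('z',a).as_matrix()
    return [np.array(b)@M.T+[x,y,z0] for b in (bx(80,44,0,6),bx(36,12,6,40))]
def render(x,y,a,p,shape,z0=0.):
    m=np.zeros(shape,np.uint8)
    for b in boxpts(x,y,a,z0):
        cv2.fillConvexPoly(m,cv2.convexHull(np.int32(np.round(proj(b,p)*16))),255,shift=4)
    return m
def fitcover(im,col,p,x,y,a,z0=0.):
    """refine cover pose by silhouette overlap, near the guess"""
    m=mask(im,col,70,40); g=render(x,y,a,p,m.shape,z0); m&=cv2.dilate(g,np.ones((31,31)))
    f=lambda q:-(lambda k:(k&m>0).sum()/max(1,((k|m)>0).sum()))(render(q[0],q[1],q[2],p,m.shape,z0))
    best=minimize(f,[x,y,a],method='Nelder-Mead',options=dict(initial_simplex=[[x,y,a],[x+8,y,a],[x,y+8,a],[x,y,a+.12]],xatol=.1,fatol=1e-4))
    return best.x,-best.fun
E
python3 - <<'E'
from h import *
s=r.sense();p=r.camera_params("wrist");im=r.grab_frame("wrist");cv2.imwrite("pics/w3.png",im)
print(s['eef_pos'],s['tcp_rot'],s['clock'])
print(fitcover(im,'orange',p,442,-101,.47))
for c,g in (('scene',0),('top',0)):
    im2=cv2.imread(f"pics/{c}0.png");q=r.camera_params(c)
    for col,x,y,a in(('orange',442,-101,.47),('yellow',430,-308,.23),('green',443,102,.14),('blue',441,301,0.)): print(c,col,*fitcover(im2,col,q,x,y,a))
im=r.grab_frame("scene");p=r.camera_params("scene");cv2.imwrite("pics/s4.png",im)
for c in('orange','yellow','green','blue'):
  for ce,a,pts in blobs(im,c,20):
    X=ray(ce,p,53)[0]
    if 560<X[0]<700 and abs(X[1])<160: print(c,a,np.round(X[:2],1),np.round(ray(ce,p,44)[0,:2],1))
E
```

```text
[ 390.94879661 -130.33718628  155.71688834] [ 3.14153037e+00 -3.40099807e-04  4.70128132e-01] 9.55
(array([ 444.69440959, -102.58397243,    0.46742007]), np.float64(0.8992955909209497))
scene orange [ 442.03993651 -103.87417243    0.45615903] 0.6720977596741344
scene yellow [ 4.25939517e+02 -3.10917005e+02  2.68815559e-01] 0.6460905349794238
scene green [4.42367410e+02 1.01473425e+02 9.79480235e-02] 0.9033018867924528
scene blue [ 4.40481914e+02  3.02008315e+02 -1.10509772e-02] 0.601027397260274
top orange [ 443.45558379 -102.4949094     0.47274388] 0.9713656387665198
top yellow [ 4.30204714e+02 -3.09304207e+02  2.34602732e-01] 0.963718820861678
top green [4.44191498e+02 1.01807998e+02 1.17298502e-01] 0.9601873536299765
top blue [4.41040587e+02 3.01538740e+02 2.82303655e-04] 0.9887133182844243
orange 23 [ 566.5 -111.1] [ 558.2 -107.7]
yellow 94 [576.8  21. ] [568.5  25.9]
yellow 40 [675.3  16.1] [668.1  20.9]
green 88 [577.6  87.6] [569.3  93.1]
green 44 [693.6 150.5] [686.6 156.7]
green 41 [675.2  79.8] [668.   85.2]
blue 103 [576.4 -45.3] [568.1 -41.2]
blue 45 [674.5 -50.3] [667.3 -46.3]
```

View pics/w3.png

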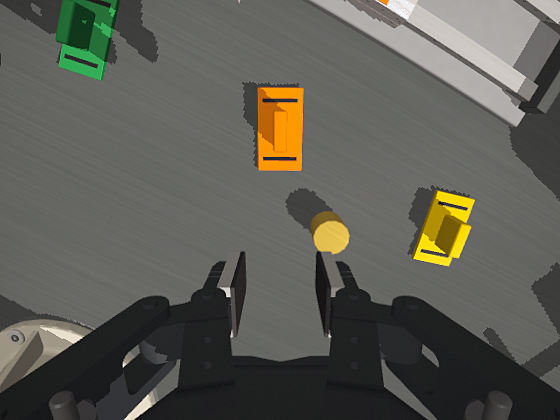

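The scene check puts the bays, after the click, at y≈87.5 (green), 21 (yellow), -45 (blue) and -111 (orange), so the carrier is centred on the yellow mark. The wrist view shows orange aligned at (280,128). I'll grasp it now.

Emit:
servo_tool --deltas '[{"x":53,"y":28,"z":-40,"rx":0,"ry":0,"rz":0,"gripper":-0.2},{"x":53,"y":28,"z":-60,"rx":0,"ry":0,"rz":0,"gripper":-0.2},{"x":53,"y":28,"z":-100,"rx":0,"ry":0,"rz":0,"gripper":-0.2},{"x":53,"y":28,"z":-130,"rx":0,"ry":0,"rz":0,"gripper":-0.2},{"x":53,"y":28,"z":-144,"rx":0,"ry":0,"rz":0,"gripper":-0.2},{"x":53,"y":28,"z":-144,"rx":0,"ry":0,"rz":0,"gripper":-0.2},{"x":53,"y":28,"z":-144,"rx":0,"ry":0,"rz":0,"gripper":-0.6},{"x":53,"y":28,"z":-144,"rx":0,"ry":0,"rz":0,"gripper":-1},{"x":53,"y":28,"z":-144,"rx":0,"ry":0,"rz":0,"gripper":-1},{"x":53,"y":28,"z":-144,"rx":0,"ry":0,"rz":0,"gripper":-1}]' --newtons 50

```text
clock: 10.65
eef_pos: [445.2, -102.1, 12.4]
tcp_rot: [3.141, -0.001, 0.473]
contact_force: [-0.1, 0.1, -0.3]
opening: 0.005
grasp_force: 0.0
```

Run:
```python
from h import *
p=r.camera_params("wrist"); o=np.array([2.8595,.0007,-1.5697]); p=dict(p,eye=np.array([534.27+71.5,-140.33,109.36+172.4]),orientation=o)
im=cv2.imread("pics/w2.png")
for col in(134,232,325): 
    print(col,[int(v) for v in im[5:190,col].mean(1)])
for row,z in((13,44),(25,44),(30,44),(35,44),(36,36),(126,36),(142,53),(144,53),(171,53)): print(row,z,np.round(ray([280,row],p,z)[0,0],1))
```

```text
134 [77, 77, 78, 79, 79, 77, 79, 143, 140, 119, 189, 160, 85, 95, 98, 96, 97, 96, 96, 97, 98, 96, 96, 59, 205, 202, 98, 79, 94, 221, 204, 200, 199, 200, 209, 156, 73, 84, 87, 87, 86, 88, 86, 87, 88, 88, 88, 89, 88, 87, 88, 87, 88, 89, 90, 89, 89, 90, 90, 88, 89, 89, 89, 90, 82, 79, 81, 81, 80, 83, 82, 80, 85, 93, 92, 92, 92, 90, 91, 90, 88, 87, 86, 86, 86, 86, 85, 85, 86, 85, 86, 87, 86, 85, 86, 86, 86, 85, 85, 86, 85, 85, 84, 85, 85, 85, 85, 85, 85, 86, 84, 85, 85, 85, 84, 84, 84, 84, 84, 80, 64, 210, 206, 200, 199, 198, 196, 211, 123, 134, 136, 134, 131, 128, 128, 129, 126, 135, 85, 52, 56, 56, 56, 56, 58, 56, 57, 56, 56, 57, 55, 56, 56, 56, 57, 56, 58, 57, 56, 55, 54, 56, 55, 55, 53, 42, 137, 152, 137, 139, 159, 89, 79, 83, 84, 87, 87, 86, 86, 88, 85, 84, 85, 87, 87]
232 [81, 80, 82, 76, 127, 144, 153, 145, 222, 162, 137, 137, 137, 137, 137, 137, 137, 137, 137, 138, 138, 141, 155, 222, 75, 80, 141, 201, 206, 200, 197, 197, 204, 166, 89, 86, 89, 90, 91, 90, 90, 89, 90, 90, 89, 88, 89, 90, 89, 89, 90, 91, 88, 90, 90, 90, 90, 90, 89, 90, 90, 90, 90, 72, 40, 45, 46, 46, 46, 46, 44, 44
[... 738 characters left out ...]
, 87, 87, 87, 88, 87, 86, 87, 87, 87, 86, 88, 90, 80, 46, 41, 41, 42, 42, 42, 42, 41, 42, 42, 40, 42, 42, 43, 41, 41, 36, 64, 90, 86, 85, 84, 86, 85, 85, 84, 85, 85, 85, 85, 85, 85, 86, 85, 84, 85, 84, 84, 84, 85, 83, 84, 84, 84, 84, 84, 84, 84, 84, 85, 85, 84, 84, 85, 84, 80, 65, 213, 204, 200, 201, 199, 200, 210, 181, 124, 132, 133, 133, 132, 132, 130, 115, 218, 117, 107, 111, 112, 113, 111, 112, 111, 112, 112, 112, 112, 112, 112, 112, 112, 111, 113, 113, 112, 112, 111, 112, 112, 111, 111, 107, 116, 174, 205, 161, 165, 155, 124, 76, 83, 83, 84, 84, 85, 84, 85, 86, 85, 84, 85, 87]
13 44 674.9
25 44 667.4
30 44 664.2
35 44 661.1
36 36 662.3
126 36 600.1
142 53 589.5
144 53 588.1
171 53 568.9
```

Run:
```python
from h import *
im=r.grab_frame("wrist"); sc=r.grab_frame("scene"); p=r.camera_params("scene")
s=r.sense(); print(s['eef_pos'],s['opening'],s['grasp_force'])
print(fitcover(sc,'orange',p,444,-102,.47))
a=cv2.resize(sc[160:290,140:300],(640,520)); b=cv2.resize(im,(560,420))
cv2.imwrite("pics/c5.png",np.hstack([cv2.resize(a,(400,325)),cv2.resize(im[:, 80:480],(400,420))[:325]*1, ]) if 0 else np.hstack([cv2.resize(a,(396,420)),im[:,80:480]]))
```

```text
[ 444.92815324 -102.07058409   12.16339942] -0.002405001097342584 0.0
(array([ 443.34878486, -102.75152688,    0.47675722]), np.float64(0.6045197740112994))
```

View pics/c5.png

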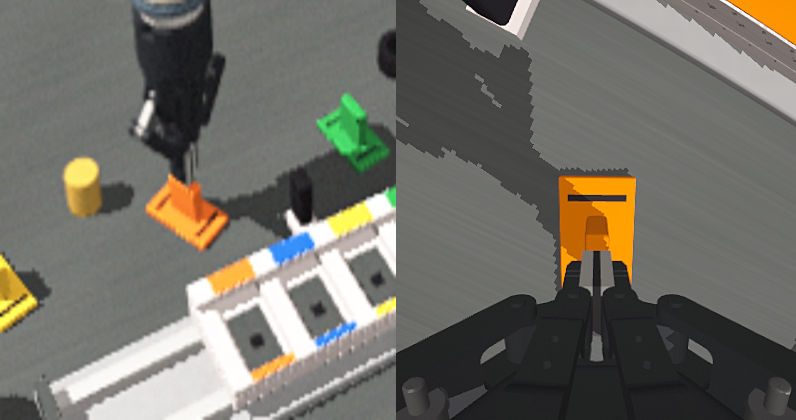

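Emit:
servo_tool --deltas '[{"x":0,"y":0,"z":0,"rx":0,"ry":0,"rz":0,"gripper":-0.2},{"x":0,"y":0,"z":0,"rx":0,"ry":0,"rz":0,"gripper":-0.2},{"x":0,"y":0,"z":0,"rx":0,"ry":0,"rz":0,"gripper":-0.2}]'

```text
clock: 11.05
eef_pos: [444.5, -102.0, 11.6]
tcp_rot: [-3.142, 0.0, 0.473]
contact_force: [0.0, 0.0, 0.3]
opening: 0.396
grasp_force: 0.0
```

Emit:
servo_tool --deltas '[{"x":0,"y":0,"z":0,"rx":0,"ry":0,"rz":0,"gripper":-0.5},{"x":0,"y":0,"z":0,"rx":0,"ry":0,"rz":0,"gripper":-0.75},{"x":0,"y":0,"z":0,"rx":0,"ry":0,"rz":0,"gripper":-0.85},{"x":0,"y":0,"z":0,"rx":0,"ry":0,"rz":0,"gripper":-0.85}]'

```text
clock: 11.45
eef_pos: [444.5, -101.9, 11.6]
tcp_rot: [-3.142, 0.0, 0.473]
contact_force: [0.4, 0.0, -0.5]
opening: 0.075
grasp_force: 0.0
```

Run:
```python
from h import *
im=r.grab_frame("wrist"); p=r.camera_params("wrist"); s=r.sense()
T=R.from_euler('xyz',s['tcp_rot']).as_matrix()
f=lambda a,b,z: proj(np.append((s['eef_pos']+T@np.array([a,b,0]))[:2],z),p)[0].round(0)
print('fin top front',f(18,-6,40),f(18,6,40),'bottom front',f(18,-6,6),f(18,6,6),'fin top back',f(-18,6,40),'plate front',f(40,-22,6),f(40,22,6))
print(fitcover(im,'orange',p,444,-102,.47))
cv2.imwrite("pics/c6.png",cv2.resize(im[160:340,190:370],(600,600),interpolation=cv2.INTER_CUBIC))
```

```text
fin top front [267. 234.] [292. 234.] bottom front [270. 213.] [290. 213.] fin top back [291. 299.] plate front [241. 176.] [319. 176.]
(array([ 444.43922483, -102.7096382 ,    0.46534397]), np.float64(0.3987730061349693))
```

View pics/c6.png

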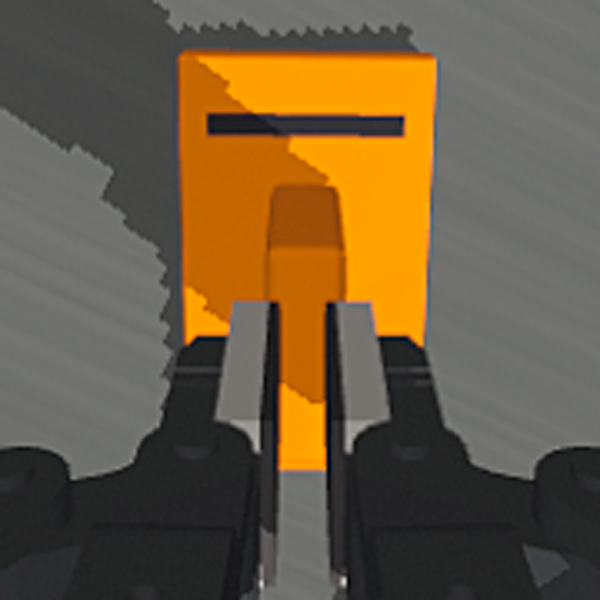

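Emit:
servo_tool --deltas '[{"x":0,"y":0,"z":0,"rx":0,"ry":0,"rz":0,"gripper":-1},{"x":0,"y":0,"z":0,"rx":0,"ry":0,"rz":0,"gripper":-1}]' --newtons 60

```text
clock: 11.7
eef_pos: [444.5, -101.9, 11.6]
tcp_rot: [-3.142, 0.0, 0.473]
contact_force: [0.3, -0.3, -0.7]
opening: -0.001
grasp_force: 0.0
```

Run:
```python
from h import *
im=r.grab_frame("wrist")
cv2.imwrite("pics/c7.png",cv2.resize(im[160:340,190:370],(600,600),interpolation=cv2.INTER_CUBIC))
s=r.sense();print(s['opening'],s['grasp_force'],s['eef_pos'])
```

```text
-0.003302503434575995 0.0 [ 444.49870602 -101.9181919    11.57608893]
```

View pics/c7.png

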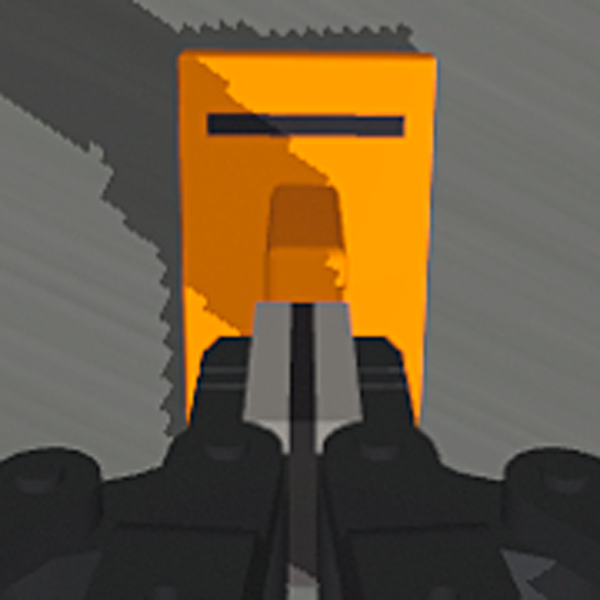

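Run:
```python
from h import *
p=r.camera_params("wrist"); s=r.sense()
T=R.from_euler('xyz',s['tcp_rot']).as_matrix()
for a in(0,11):
  for h in(0,10,20,30,40): print(a,h,proj(s['eef_pos']+T@np.array([a,0,-h]),p)[0].round(1), 'scale',(proj(s['eef_pos']+T@np.array([a,10,-h]),p)-proj(s['eef_pos']+T@np.array([a,0,-h]),p))[0,0]/10)
# top camera view: where are tips
im=r.grab_frame("scene");q=r.camera_params("scene"); cv2.imwrite("pics/s8.png",cv2.resize(im[170:260,170:270],(800,600)[:1]+(600,),interpolation=cv2.INTER_CUBIC))
print((proj([s['eef_pos'],s['eef_pos']+[0,0,30]],q)-[170,170])*[8,6.67])
```

```text
0 0 [279.7 245.7] scale 1.7172911415560292
0 10 [279.7 252.7] scale 1.810455377000841
0 20 [279.7 260.4] scale 1.9141709616033835
0 30 [279.6 269.1] scale 2.03030884660991
0 40 [279.6 278.9] scale 2.1612009813669886
11 0 [279.7 227.9] scale 1.7470871537293136
11 10 [279.7 234. ] scale 1.8438821139690105
11 20 [279.7 240.8] scale 1.9519241163697643
11 30 [279.6 248.5] scale 2.0732711654709988
11 40 [279.6 257.1] scale 2.210508679174899
[[365.08362567 358.76602185]
 [358.02549994 302.42537604]]
```

View pics/s8.png

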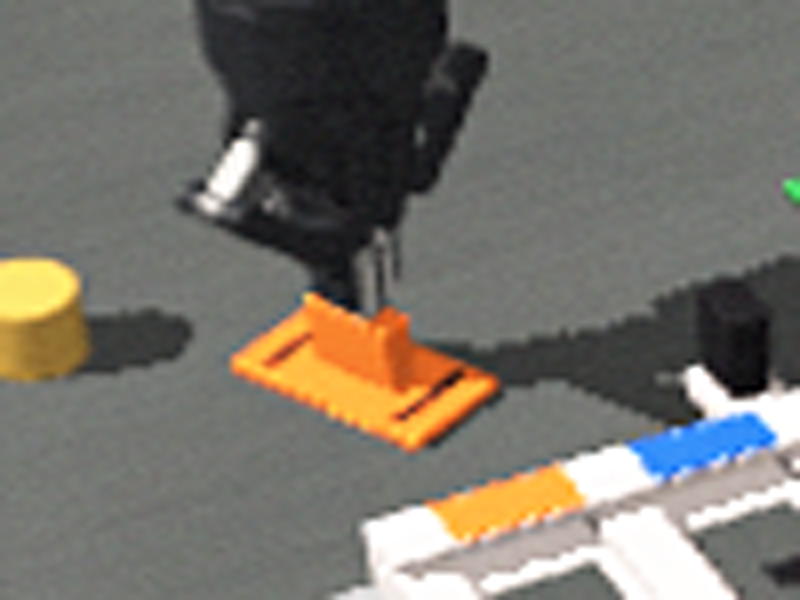

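The real fingertips sit about 29 mm behind the reported TCP: they were just on top of the fin, which also explains the earlier miss on the handle. So I'll go 29 mm lower.

Emit:
servo_tool --deltas '[{"x":0,"y":0,"z":10,"rx":0,"ry":0,"rz":0,"gripper":-0.2},{"x":0,"y":0,"z":10,"rx":0,"ry":0,"rz":0,"gripper":-0.2},{"x":0,"y":0,"z":0,"rx":0,"ry":0,"rz":0,"gripper":-0.2},{"x":0,"y":0,"z":-15,"rx":0,"ry":0,"rz":0,"gripper":-0.2},{"x":0,"y":0,"z":-23,"rx":0,"ry":0,"rz":0,"gripper":-0.2},{"x":0,"y":0,"z":-27,"rx":0,"ry":0,"rz":0,"gripper":-0.2},{"x":0,"y":0,"z":-27,"rx":0,"ry":0,"rz":0,"gripper":-0.2}]'

```text
clock: 12.5
eef_pos: [443.9, -101.8, -16.1]
tcp_rot: [-3.141, 0.001, 0.473]
contact_force: [0.2, -0.7, 0.3]
opening: 0.397
grasp_force: 0.0
```

Emit:
servo_tool --deltas '[{"x":0,"y":0,"z":0,"rx":0,"ry":0,"rz":0,"gripper":-0.6},{"x":0,"y":0,"z":0,"rx":0,"ry":0,"rz":0,"gripper":-1},{"x":0,"y":0,"z":0,"rx":0,"ry":0,"rz":0,"gripper":-1},{"x":0,"y":0,"z":0,"rx":0,"ry":0,"rz":0,"gripper":-1}]' --newtons 50

```text
clock: 12.9
eef_pos: [444.8, -102.0, -15.1]
tcp_rot: [3.141, -0.001, 0.473]
contact_force: [0.0, 0.1, 2.4]
opening: 0.128
grasp_force: 49.3
```

Orange is gripped (49 N). Its underside is 15.2 mm above the reported TCP. Next: lift, turn square to the rail and go over the orange bay.

Emit:
servo_tool --deltas '[{"x":0,"y":0,"z":40,"rx":0,"ry":0,"rz":0,"gripper":-1},{"x":0,"y":0,"z":85,"rx":0,"ry":0,"rz":0,"gripper":-1},{"x":190,"y":-9,"z":95,"rx":0,"ry":0,"rz":-0.473,"gripper":-1},{"x":190,"y":-9,"z":95,"rx":0,"ry":0,"rz":-0.473,"gripper":-1},{"x":190,"y":-9,"z":95,"rx":0,"ry":0,"rz":-0.473,"gripper":-1},{"x":190,"y":-9,"z":95,"rx":0,"ry":0,"rz":-0.473,"gripper":-1},{"x":190,"y":-9,"z":95,"rx":0,"ry":0,"rz":-0.473,"gripper":-1},{"x":190,"y":-9,"z":95,"rx":0,"ry":0,"rz":-0.473,"gripper":-1},{"x":190,"y":-9,"z":95,"rx":0,"ry":0,"rz":-0.473,"gripper":-1}]'

```text
clock: 13.8
eef_pos: [632.8, -110.7, 79.0]
tcp_rot: [-3.141, 0.002, 0.0]
contact_force: [-0.9, -0.5, -1.4]
opening: 0.131
grasp_force: 48.9
```

Emit:
servo_tool --deltas '[{"x":0,"y":0,"z":-10,"rx":0,"ry":-0.1,"rz":0,"gripper":-1},{"x":0,"y":0,"z":-20,"rx":0,"ry":-0.21,"rz":0,"gripper":-1},{"x":0,"y":0,"z":-20,"rx":0,"ry":-0.21,"rz":0,"gripper":-1},{"x":0,"y":0,"z":-20,"rx":0,"ry":-0.21,"rz":0,"gripper":-1}]'

```text
clock: 14.2
eef_pos: [633.2, -111.0, 59.9]
tcp_rot: [-3.141, -0.207, -0.001]
contact_force: [0.7, -0.5, -0.4]
opening: 0.126
grasp_force: 49.0
```

Run:
```python
from h import *
s=r.sense();p=r.camera_params("wrist");im=r.grab_frame("wrist");cv2.imwrite("pics/w9.png",im)
print(s['eef_pos'],s['tcp_rot'],s['opening'],s['grasp_force'])
for c in('orange','yellow','green','blue'):
  for ce,a,pts in blobs(im,c,100):
    print(c,a,ce.round(),np.ptp(pts,axis=0),[(z,np.round(ray(ce,p,z)[0,:2],1).tolist()) for z in(44,53)])
```

```text
[ 633.20983779 -110.98861044   59.94783471] [-3.14114524e+00 -2.06518571e-01 -7.88899502e-04] 0.12638349218828518 48.9708548784256
orange 9065 [280. 242.] [ 89 169] [(44, [632.9, -110.8]), (53, [634.5, -110.8])]
yellow 781 [ 74. 182.] [64 12] [(44, [671.3, 21.3]), (53, [671.2, 15.3])]
yellow 1915 [ 72. 325.] [66 32] [(44, [575.7, 28.7]), (53, [579.9, 22.4])]
green 112 [  5. 182.] [10 10] [(44, [671.4, 70.3]), (53, [671.3, 62.1])]
green 288 [  5. 323.] [11 28] [(44, [575.3, 78.8]), (53, [579.5, 70.3])]
blue 833 [175. 181.] [69 12] [(44, [671.0, -44.7]), (53, [670.8, -47.7])]
```

View pics/w9.png

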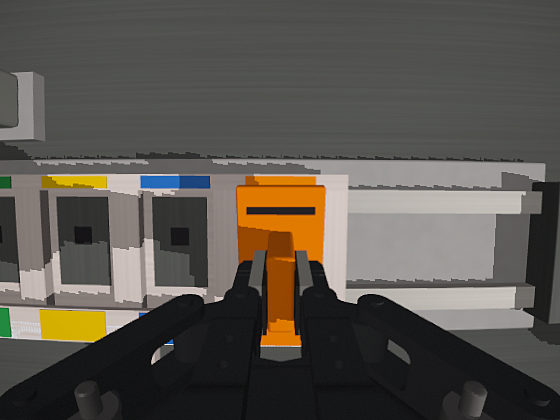

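The tilted orange cover is lined up over its bay (at y -111, far patches read -44.7 and 21.3). I'll descend in front of the lip and then hook.

Emit:
servo_tool --deltas '[{"x":2.5,"y":0,"z":-10,"rx":0,"ry":0,"rz":0,"gripper":-1},{"x":2.5,"y":0,"z":-18,"rx":0,"ry":0,"rz":0,"gripper":-1},{"x":2.5,"y":0,"z":-24,"rx":0,"ry":0,"rz":0,"gripper":-1},{"x":2.5,"y":0,"z":-28,"rx":0,"ry":0,"rz":0,"gripper":-1},{"x":2.5,"y":0,"z":-28,"rx":0,"ry":0,"rz":0,"gripper":-1}]'

```text
clock: 14.75
eef_pos: [636.5, -110.8, 30.5]
tcp_rot: [-3.141, -0.208, -0.0]
contact_force: [-0.1, 0.9, -0.9]
opening: 0.127
grasp_force: 49.0
```

Emit:
servo_tool --deltas '[{"x":-3,"y":0,"z":0,"rx":0,"ry":0,"rz":0,"gripper":-1},{"x":-6,"y":0,"z":0,"rx":0,"ry":0,"rz":0,"gripper":-1},{"x":-8,"y":0,"z":0,"rx":0,"ry":0,"rz":0,"gripper":-1},{"x":-10,"y":0,"z":0,"rx":0,"ry":0,"rz":0,"gripper":-1},{"x":-10,"y":0,"z":0,"rx":0,"ry":0,"rz":0,"gripper":-1}]'

```text
clock: 15.25
eef_pos: [626.7, -111.0, 31.8]
tcp_rot: [-3.142, -0.21, -0.0]
contact_force: [0.2, 0.1, -1.7]
opening: 0.132
grasp_force: 49.0
```

Emit:
servo_tool --deltas '[{"x":-1,"y":0,"z":-0.5,"rx":0,"ry":0,"rz":0,"gripper":-1},{"x":-2,"y":0,"z":-0.5,"rx":0,"ry":0,"rz":0,"gripper":-1},{"x":-3.5,"y":0,"z":-0.5,"rx":0,"ry":0,"rz":0,"gripper":-1},{"x":-3.5,"y":0,"z":-0.5,"rx":0,"ry":0,"rz":0,"gripper":-1}]'

```text
clock: 15.65
eef_pos: [624.1, -111.0, 31.4]
tcp_rot: [3.141, -0.211, -0.0]
contact_force: [2.1, 1.1, -1.7]
opening: 0.129
grasp_force: 48.7
```

Emit:
servo_tool --deltas '[{"x":-1,"y":0,"z":0,"rx":0,"ry":0,"rz":0,"gripper":-1},{"x":-2,"y":0,"z":0,"rx":0,"ry":0,"rz":0,"gripper":-1},{"x":-2,"y":0,"z":0,"rx":0,"ry":0,"rz":0,"gripper":-1}]'

```text
clock: 15.95
eef_pos: [623.8, -111.1, 31.9]
tcp_rot: [3.141, -0.214, -0.001]
contact_force: [7.2, 1.5, -4.3]
opening: 0.13
grasp_force: 48.8
```

Contact with the near wall under the lip at TCP x≈623.9 puts the bay centre at x≈622.8. I'll back off slightly and level down.

Emit:
servo_tool --deltas '[{"x":3.4,"y":0,"z":-0.5,"rx":0,"ry":0,"rz":0,"gripper":-1},{"x":3.3,"y":0,"z":-2.5,"rx":0,"ry":0.04,"rz":0,"gripper":-1},{"x":3.2,"y":0,"z":-4,"rx":0,"ry":0.07,"rz":0,"gripper":-1},{"x":3.0,"y":0,"z":-5.5,"rx":0,"ry":0.105,"rz":0,"gripper":-1},{"x":2.7,"y":0,"z":-7,"rx":0,"ry":0.14,"rz":0,"gripper":-1},{"x":2.3,"y":0,"z":-8.5,"rx":0,"ry":0.175,"rz":0,"gripper":-1},{"x":1.9,"y":0,"z":-10,"rx":0,"ry":0.21,"rz":0,"gripper":-1},{"x":1.9,"y":0,"z":-10,"rx":0,"ry":0.21,"rz":0,"gripper":-1}]'

```text
clock: 16.75
eef_pos: [623.6, -111.0, 21.0]
tcp_rot: [3.142, 0.002, 0.0]
contact_force: [0.2, 0.8, 5.6]
opening: 0.13
grasp_force: 50.4
```

Emit:
servo_tool --deltas '[{"x":0,"y":0,"z":0,"rx":0,"ry":0,"rz":0,"gripper":-0.4},{"x":0,"y":0,"z":0,"rx":0,"ry":0,"rz":0,"gripper":-0.4},{"x":0,"y":0,"z":30,"rx":0,"ry":0,"rz":0,"gripper":-0.3},{"x":0,"y":0,"z":75,"rx":0,"ry":0,"rz":0,"gripper":-0.2},{"x":-45,"y":-20,"z":85,"rx":0,"ry":0,"rz":0.1,"gripper":-0.2},{"x":-90,"y":-55,"z":90,"rx":0,"ry":0,"rz":0.235,"gripper":-0.2},{"x":-130,"y":-90,"z":90,"rx":0,"ry":0,"rz":0.235,"gripper":-0.2},{"x":-170,"y":-125,"z":90,"rx":0,"ry":0,"rz":0.235,"gripper":-0.2},{"x":-210,"y":-165,"z":90,"rx":0,"ry":0,"rz":0.235,"gripper":-0.2},{"x":-250,"y":-212,"z":90,"rx":0,"ry":0,"rz":0.235,"gripper":-0.2}]'

```text
clock: 17.75
eef_pos: [392.5, -299.6, 111.2]
tcp_rot: [3.141, -0.0, 0.235]
contact_force: [-0.1, 0.3, 0.5]
opening: 0.397
grasp_force: 0.0
```

Emit:
servo_tool --deltas '[{"x":0,"y":0,"z":0,"rx":0,"ry":0,"rz":0,"gripper":-0.2},{"x":0,"y":0,"z":0,"rx":0,"ry":0,"rz":0,"gripper":-0.2}]'

```text
clock: 17.95
eef_pos: [393.8, -299.8, 111.2]
tcp_rot: [3.142, -0.0, 0.232]
contact_force: [1.3, 0.3, 0.1]
opening: 0.402
grasp_force: 0.0
```

```bash
cat > look.py <<'E'
from h import *
import sys
G={'orange':(444,-102.5,.47),'yellow':(430,-309,.235),'green':(444,101.8,.115),'blue':(441,301.6,0.)}
def run(col):
    s=r.sense();p=r.camera_params("wrist");im=r.grab_frame("wrist");cv2.imwrite(f"pics/wl_{s['clock']:.2f}.png",im)
    sc=r.grab_frame("scene");q=r.camera_params("scene")
    print(s['eef_pos'].round(1),s['tcp_rot'].round(3))
    for c in ('orange','yellow','green','blue'):   # all blobs, scene (z=6) to notice knocks
        print(c,[(a,np.round(ray(ce,q,6)[0,:2]).tolist()) for ce,a,_ in blobs(sc,c,60) if 300<ray(ce,q,6)[0,0]<700 and -400<ray(ce,q,6)[0,1]<420])
    if col:
        g=G[col]; print('wrist fit',fitcover(im,col,p,*g))
        print('wrist blobs',[(a,ce.round(),np.round(ray(ce,p,6)[0,:2]).tolist()) for ce,a,_ in blobs(im,col,400)])
run(sys.argv[1] if len(sys.argv)>1 else None)
E
python3 look.py yellow
```

```text
[ 393.8 -299.8  111.2] [ 3.142 -0.     0.232]
orange [(np.int32(255), [589.0, -95.0])]
yellow [(np.int32(92), [342.0, -187.0]), (np.int32(93), [534.0, 46.0]), (np.int32(332), [428.0, -312.0])]
green [(np.int32(356), [443.0, 102.0]), (np.int32(92), [534.0, 117.0])]
blue [(np.int32(315), [313.0, 336.0]), (np.int32(337), [441.0, 303.0]), (np.int32(103), [533.0, -24.0])]
wrist fit (array([ 4.32408400e+02, -3.08683045e+02,  2.49905973e-01]), np.float64(0.9021081193905239))
wrist blobs [(np.int32(4322), array([300., 159.]), [434.0, -308.0]), (np.int32(1505), array([151., 200.]), [368.0, -186.0])]
```

Emit:
servo_tool --deltas '[{"x":38,"y":-9,"z":-20,"rx":0,"ry":0,"rz":0.008,"gripper":-0.2},{"x":38,"y":-9,"z":-65,"rx":0,"ry":0,"rz":0.008,"gripper":-0.2},{"x":38,"y":-9,"z":-100,"rx":0,"ry":0,"rz":0.008,"gripper":-0.2},{"x":38,"y":-9,"z":-118,"rx":0,"ry":0,"rz":0.008,"gripper":-0.2},{"x":38,"y":-9,"z":-126.5,"rx":0,"ry":0,"rz":0.008,"gripper":-0.2},{"x":38,"y":-9,"z":-126.5,"rx":0,"ry":0,"rz":0.008,"gripper":-0.3},{"x":38,"y":-9,"z":-126.5,"rx":0,"ry":0,"rz":0.008,"gripper":-0.7},{"x":38,"y":-9,"z":-126.5,"rx":0,"ry":0,"rz":0.008,"gripper":-1},{"x":38,"y":-9,"z":-126.5,"rx":0,"ry":0,"rz":0.008,"gripper":-1},{"x":38,"y":-9,"z":-126.5,"rx":0,"ry":0,"rz":0.008,"gripper":-1}]' --newtons 50

```text
clock: 19.05
eef_pos: [433.5, -308.6, -14.3]
tcp_rot: [3.14, -0.001, 0.243]
contact_force: [0.3, 2.0, 7.0]
opening: 0.129
grasp_force: 49.9
```

Emit:
servo_tool --deltas '[{"x":0,"y":0,"z":45,"rx":0,"ry":0,"rz":0,"gripper":-1},{"x":0,"y":0,"z":90,"rx":0,"ry":0,"rz":0,"gripper":-1},{"x":25,"y":40,"z":107,"rx":0,"ry":0,"rz":-0.06,"gripper":-1},{"x":50,"y":80,"z":107,"rx":0,"ry":0,"rz":-0.12,"gripper":-1},{"x":75,"y":120,"z":107,"rx":0,"ry":0,"rz":-0.18,"gripper":-1},{"x":100,"y":162,"z":107,"rx":0,"ry":0,"rz":-0.242,"gripper":-1},{"x":125,"y":204,"z":107,"rx":0,"ry":0,"rz":-0.242,"gripper":-1},{"x":150,"y":246,"z":107,"rx":0,"ry":0,"rz":-0.242,"gripper":-1},{"x":175,"y":288,"z":107,"rx":0,"ry":0,"rz":-0.242,"gripper":-1},{"x":200,"y":330,"z":107,"rx":0,"ry":0,"rz":-0.242,"gripper":-1}]'

```text
clock: 20.05
eef_pos: [633.4, 23.7, 92.0]
tcp_rot: [3.141, -0.001, 0.001]
contact_force: [0.7, -0.8, -0.1]
opening: 0.128
grasp_force: 49.0
```

Emit:
servo_tool --deltas '[{"x":0,"y":0,"z":-10,"rx":0,"ry":-0.1,"rz":0,"gripper":-1},{"x":0,"y":0,"z":-25,"rx":0,"ry":-0.21,"rz":0,"gripper":-1},{"x":0,"y":0,"z":-30,"rx":0,"ry":-0.21,"rz":0,"gripper":-1},{"x":0,"y":0,"z":-30,"rx":0,"ry":-0.21,"rz":0,"gripper":-1}]'

```text
clock: 20.45
eef_pos: [631.5, 21.7, 61.2]
tcp_rot: [3.141, -0.206, 0.001]
contact_force: [0.4, -0.0, -0.1]
opening: 0.128
grasp_force: 49.1
```

```bash
cat > bay.py <<'E'
from h import *
s=r.sense();p=r.camera_params("wrist");im=r.grab_frame("wrist");cv2.imwrite(f"pics/wb_{s['clock']:.2f}.png",im)
print(s['eef_pos'].round(1),s['tcp_rot'].round(3),s['opening'].round(3),s['grasp_force'].round(1))
for c in HUE:
  for ce,a,pts in blobs(im,c,300):
    print(c,a,ce.round(),np.ptp(pts,axis=0),[(z,np.round(ray(ce,p,z)[0,:2],1).tolist()) for z in(44,53)])
E
python3 bay.py
```

```text
Traceback (most recent call last):
  File "bay.py", line 3, in <module>
    print(s['eef_pos'].round(1),s['tcp_rot'].round(3),s['opening'].round(3),s['grasp_force'].round(1))
                                                      ^^^^^^^^^^^^^^^^^^
AttributeError: 'float' object has no attribute 'round'
```

```bash
sed -i "s/s\['opening'\].round(3),s\['grasp_force'\].round(1)/s['opening'],s['grasp_force']/" bay.py; python3 bay.py
```

```text
[633.3  21.6  62.3] [ 3.141 -0.208  0.   ] 0.1317522198781858 49.06297445297241
orange 791 [485. 183.] [65 12] [(44, [670.5, -111.0]), (53, [670.4, -105.1])]
orange 7588 [483. 251.] [ 82 112] [(44, [625.8, -111.9]), (53, [627.6, -105.9])]
orange 1882 [485. 325.] [65 30] [(44, [575.4, -117.1]), (53, [579.5, -110.9])]
yellow 8686 [280. 240.] [ 88 167] [(44, [633.8, 21.7]), (53, [635.4, 21.7])]
green 1452 [70. 47.] [43 43] [(44, [757.8, 156.2]), (53, [753.8, 150.2])]
green 828 [177. 180.] [68 11] [(44, [671.7, 87.2]), (53, [671.5, 84.3])]
blue 846 [386. 182.] [68 12] [(44, [671.0, -45.5]), (53, [670.9, -42.5])]
```

Emit:
servo_tool --deltas '[{"x":3,"y":-0.6,"z":-10,"rx":0,"ry":0,"rz":0,"gripper":-1},{"x":3,"y":-0.6,"z":-20,"rx":0,"ry":0,"rz":0,"gripper":-1},{"x":3,"y":-0.6,"z":-26,"rx":0,"ry":0,"rz":0,"gripper":-1},{"x":3,"y":-0.6,"z":-30.5,"rx":0,"ry":0,"rz":0,"gripper":-1},{"x":3,"y":-0.6,"z":-30.5,"rx":0,"ry":0,"rz":0,"gripper":-1}]'

```text
clock: 21.05
eef_pos: [635.6, 21.3, 30.4]
tcp_rot: [3.141, -0.209, 0.001]
contact_force: [-0.2, -0.2, -0.9]
opening: 0.131
grasp_force: 49.3
```

Emit:
servo_tool --deltas '[{"x":-3,"y":0,"z":0,"rx":0,"ry":0,"rz":0,"gripper":-1},{"x":-6,"y":0,"z":0,"rx":0,"ry":0,"rz":0,"gripper":-1},{"x":-8,"y":0,"z":0,"rx":0,"ry":0,"rz":0,"gripper":-1},{"x":-10,"y":0,"z":0,"rx":0,"ry":0,"rz":0,"gripper":-1},{"x":-10,"y":0,"z":0,"rx":0,"ry":0,"rz":0,"gripper":-1}]'

```text
clock: 21.55
eef_pos: [626.3, 21.3, 31.6]
tcp_rot: [3.141, -0.212, 0.001]
contact_force: [1.4, -1.0, -0.6]
opening: 0.127
grasp_force: 49.0
```

Emit:
servo_tool --deltas '[{"x":-1,"y":0,"z":-0.5,"rx":0,"ry":0,"rz":0,"gripper":-1},{"x":-2,"y":0,"z":-0.5,"rx":0,"ry":0,"rz":0,"gripper":-1},{"x":-3,"y":0,"z":-0.5,"rx":0,"ry":0,"rz":0,"gripper":-1},{"x":-3,"y":0,"z":-0.5,"rx":0,"ry":0,"rz":0,"gripper":-1}]'

```text
clock: 21.95
eef_pos: [625.8, 21.3, 31.9]
tcp_rot: [3.142, -0.216, 0.001]
contact_force: [8.7, 0.0, -2.1]
opening: 0.129
grasp_force: 49.0
```

Emit:
servo_tool --deltas '[{"x":3.7,"y":0,"z":-0.5,"rx":0,"ry":0,"rz":0,"gripper":-1},{"x":3.6,"y":0,"z":-2.5,"rx":0,"ry":0.04,"rz":0,"gripper":-1},{"x":3.5,"y":0,"z":-4,"rx":0,"ry":0.07,"rz":0,"gripper":-1},{"x":3.2,"y":0,"z":-5.5,"rx":0,"ry":0.105,"rz":0,"gripper":-1},{"x":2.8,"y":0,"z":-7,"rx":0,"ry":0.14,"rz":0,"gripper":-1},{"x":2.4,"y":0,"z":-8.5,"rx":0,"ry":0.175,"rz":0,"gripper":-1},{"x":2.0,"y":0,"z":-10,"rx":0,"ry":0.21,"rz":0,"gripper":-1},{"x":2.0,"y":0,"z":-10,"rx":0,"ry":0.21,"rz":0,"gripper":-1}]'

```text
clock: 22.75
eef_pos: [624.6, 21.3, 21.7]
tcp_rot: [-3.142, 0.002, 0.001]
contact_force: [-4.9, 0.6, 16.2]
opening: 0.131
grasp_force: 51.8
```

Emit:
servo_tool --deltas '[{"x":0,"y":0,"z":0.5,"rx":0,"ry":0,"rz":0,"gripper":-0.4},{"x":0,"y":0,"z":0.5,"rx":0,"ry":0,"rz":0,"gripper":-0.4},{"x":0,"y":0,"z":30,"rx":0,"ry":0,"rz":0,"gripper":-0.3},{"x":0,"y":0,"z":75,"rx":0,"ry":0,"rz":0,"gripper":-0.2},{"x":-45,"y":15,"z":88,"rx":0,"ry":0,"rz":0.115,"gripper":-0.2},{"x":-90,"y":30,"z":88,"rx":0,"ry":0,"rz":0.115,"gripper":-0.2},{"x":-135,"y":45,"z":88,"rx":0,"ry":0,"rz":0.115,"gripper":-0.2},{"x":-180,"y":60,"z":88,"rx":0,"ry":0,"rz":0.115,"gripper":-0.2},{"x":-225,"y":75,"z":88,"rx":0,"ry":0,"rz":0.115,"gripper":-0.2},{"x":-225,"y":75,"z":88,"rx":0,"ry":0,"rz":0.115,"gripper":-0.2}]'

```text
clock: 23.75
eef_pos: [392.5, 96.4, 107.5]
tcp_rot: [3.141, 0.006, 0.117]
contact_force: [0.4, 0.4, -0.5]
opening: 0.401
grasp_force: 0.0
```

```bash
python3 look.py green
```

```text
[392.5  96.4 107.5] [3.141 0.006 0.117]
orange [(np.int32(265), [590.0, -95.0])]
yellow [(np.int32(91), [342.0, -188.0]), (np.int32(451), [584.0, 40.0])]
green [(np.int32(367), [444.0, 102.0]), (np.int32(87), [534.0, 117.0])]
blue [(np.int32(314), [313.0, 336.0]), (np.int32(337), [440.0, 303.0]), (np.int32(105), [533.0, -24.0])]
wrist fit (array([4.45989634e+02, 1.01837779e+02, 1.41180339e-01]), np.float64(0.928682471822775))
wrist blobs [(np.int32(4754), array([281., 137.]), [448.0, 102.0])]
```

Emit:
servo_tool --deltas '[{"x":0,"y":0,"z":0,"rx":0,"ry":0,"rz":0.015,"gripper":-0.2},{"x":0,"y":0,"z":0,"rx":0,"ry":0,"rz":0.015,"gripper":-0.2}]'

```text
clock: 24.05
eef_pos: [400.9, 96.2, 108.7]
tcp_rot: [3.142, -0.001, 0.131]
contact_force: [-0.4, 0.2, -0.9]
opening: 0.395
grasp_force: 0.0
```

```bash
python3 look.py green | egrep -v "blue|orange|yellow"
```

```text
[400.9  96.2 108.7] [ 3.142e+00 -1.000e-03  1.310e-01]
green [(np.int32(365), [444.0, 102.0]), (np.int32(86), [534.0, 117.0])]
wrist fit (array([4.46120792e+02, 1.01656832e+02, 1.33195408e-01]), np.float64(0.9340284740324845))
wrist blobs [(np.int32(4613), array([281., 148.]), [448.0, 102.0])]
```

Emit:
servo_tool --deltas '[{"x":44,"y":5.5,"z":-20,"rx":0,"ry":0,"rz":0,"gripper":-0.2},{"x":44,"y":5.5,"z":-65,"rx":0,"ry":0,"rz":0,"gripper":-0.2},{"x":44,"y":5.5,"z":-100,"rx":0,"ry":0,"rz":0,"gripper":-0.2},{"x":44,"y":5.5,"z":-116,"rx":0,"ry":0,"rz":0,"gripper":-0.2},{"x":44,"y":5.5,"z":-123.5,"rx":0,"ry":0,"rz":0,"gripper":-0.2},{"x":44,"y":5.5,"z":-123.5,"rx":0,"ry":0,"rz":0,"gripper":-0.3},{"x":44,"y":5.5,"z":-123.5,"rx":0,"ry":0,"rz":0,"gripper":-0.7},{"x":44,"y":5.5,"z":-123.5,"rx":0,"ry":0,"rz":0,"gripper":-1},{"x":44,"y":5.5,"z":-123.5,"rx":0,"ry":0,"rz":0,"gripper":-1},{"x":44,"y":5.5,"z":-123.5,"rx":0,"ry":0,"rz":0,"gripper":-1}]' --newtons 50

```text
clock: 25.15
eef_pos: [444.4, 102.0, -14.0]
tcp_rot: [-3.141, -0.002, 0.131]
contact_force: [-0.9, -1.5, 8.4]
opening: 0.127
grasp_force: 49.6
```

Emit:
servo_tool --deltas '[{"x":0,"y":0,"z":45,"rx":0,"ry":0,"rz":0,"gripper":-1},{"x":0,"y":0,"z":90,"rx":0,"ry":0,"rz":0,"gripper":-1},{"x":40,"y":-3,"z":107,"rx":0,"ry":0,"rz":-0.06,"gripper":-1},{"x":80,"y":-6,"z":107,"rx":0,"ry":0,"rz":-0.13,"gripper":-1},{"x":120,"y":-9,"z":107,"rx":0,"ry":0,"rz":-0.13,"gripper":-1},{"x":160,"y":-12,"z":107,"rx":0,"ry":0,"rz":-0.13,"gripper":-1},{"x":189,"y":-15,"z":107,"rx":0,"ry":0,"rz":-0.13,"gripper":-1},{"x":189,"y":-15,"z":107,"rx":0,"ry":0,"rz":-0.13,"gripper":-1}]'

```text
clock: 25.95
eef_pos: [636.5, 86.5, 92.5]
tcp_rot: [-3.141, -0.004, 0.0]
contact_force: [-0.1, -0.9, -1.3]
opening: 0.125
grasp_force: 48.9
```

Emit:
servo_tool --deltas '[{"x":0,"y":0,"z":-10,"rx":0,"ry":-0.1,"rz":0,"gripper":-1},{"x":0,"y":0,"z":-25,"rx":0,"ry":-0.21,"rz":0,"gripper":-1},{"x":0,"y":0,"z":-30,"rx":0,"ry":-0.21,"rz":0,"gripper":-1},{"x":0,"y":0,"z":-30,"rx":0,"ry":-0.21,"rz":0,"gripper":-1}]'

```text
clock: 26.35
eef_pos: [631.0, 86.8, 61.7]
tcp_rot: [3.141, -0.205, 0.001]
contact_force: [0.7, -0.0, -0.4]
opening: 0.129
grasp_force: 48.9
```

```bash
python3 bay.py
```

```text
[631.   86.8  61.7] [ 3.141e+00 -2.050e-01  1.000e-03] 0.1293634658845896 48.86553168296814
orange 2028 [549. 249.] [ 23 109] [(44, [624.6, -93.7]), (53, [626.4, -85.6])]
orange 367 [553. 320.] [13 29] [(44, [574.8, -101.8]), (53, [578.9, -93.3])]
yellow 865 [385. 177.] [69 13] [(44, [671.3, 21.1]), (53, [671.1, 24.1])]
yellow 6822 [381. 245.] [ 69 112] [(44, [628.2, 22.5]), (53, [629.9, 25.4])]
green 1474 [210.  36.] [42 45] [(44, [759.0, 130.6]), (53, [754.9, 128.6])]
green 8942 [280. 235.] [ 88 167] [(44, [634.4, 87.0]), (53, [635.8, 87.0])]
blue 760 [485. 179.] [64 12] [(44, [671.0, -44.7]), (53, [670.7, -38.8])]
blue 1906 [484. 321.] [66 31] [(44, [575.7, -50.5]), (53, [579.8, -44.4])]
```

Emit:
servo_tool --deltas '[{"x":3.5,"y":0.4,"z":-10,"rx":0,"ry":0,"rz":0,"gripper":-1},{"x":3.5,"y":0.4,"z":-20,"rx":0,"ry":0,"rz":0,"gripper":-1},{"x":3.5,"y":0.4,"z":-26,"rx":0,"ry":0,"rz":0,"gripper":-1},{"x":3.5,"y":0.4,"z":-30.5,"rx":0,"ry":0,"rz":0,"gripper":-1},{"x":3.5,"y":0.4,"z":-30.5,"rx":0,"ry":0,"rz":0,"gripper":-1}]'

```text
clock: 26.9
eef_pos: [636.0, 87.1, 30.8]
tcp_rot: [3.141, -0.209, 0.001]
contact_force: [-0.1, 0.6, -0.3]
opening: 0.128
grasp_force: 49.0
```

Emit:
servo_tool --deltas '[{"x":-3,"y":0,"z":0,"rx":0,"ry":0,"rz":0,"gripper":-1},{"x":-6,"y":0,"z":0,"rx":0,"ry":0,"rz":0,"gripper":-1},{"x":-8,"y":0,"z":0,"rx":0,"ry":0,"rz":0,"gripper":-1},{"x":-10,"y":0,"z":0,"rx":0,"ry":0,"rz":0,"gripper":-1},{"x":-10,"y":0,"z":0,"rx":0,"ry":0,"rz":0,"gripper":-1}]'

```text
clock: 27.4
eef_pos: [625.8, 87.2, 31.7]
tcp_rot: [3.141, -0.21, 0.001]
contact_force: [-0.7, -0.2, -0.5]
opening: 0.133
grasp_force: 49.0
```

Emit:
servo_tool --deltas '[{"x":-1,"y":0,"z":-0.5,"rx":0,"ry":0,"rz":0,"gripper":-1},{"x":-2,"y":0,"z":-0.5,"rx":0,"ry":0,"rz":0,"gripper":-1},{"x":-3,"y":0,"z":-0.5,"rx":0,"ry":0,"rz":0,"gripper":-1},{"x":-3,"y":0,"z":-0.5,"rx":0,"ry":0,"rz":0,"gripper":-1}]'

```text
clock: 27.8
eef_pos: [623.5, 87.2, 31.2]
tcp_rot: [3.142, -0.211, 0.001]
contact_force: [1.4, -0.7, -0.7]
opening: 0.132
grasp_force: 48.7
```

Emit:
servo_tool --deltas '[{"x":-1,"y":0,"z":0,"rx":0,"ry":0,"rz":0,"gripper":-1},{"x":-2,"y":0,"z":0,"rx":0,"ry":0,"rz":0,"gripper":-1},{"x":-2,"y":0,"z":0,"rx":0,"ry":0,"rz":0,"gripper":-1}]'

```text
clock: 28.1
eef_pos: [623.3, 87.4, 31.9]
tcp_rot: [-3.141, -0.214, 0.001]
contact_force: [7.2, -1.1, -2.9]
opening: 0.129
grasp_force: 48.7
```

Emit:
servo_tool --deltas '[{"x":3.4,"y":0,"z":-0.5,"rx":0,"ry":0,"rz":0,"gripper":-1},{"x":3.3,"y":0,"z":-2.5,"rx":0,"ry":0.04,"rz":0,"gripper":-1},{"x":3.2,"y":0,"z":-4,"rx":0,"ry":0.07,"rz":0,"gripper":-1},{"x":3.0,"y":0,"z":-5.5,"rx":0,"ry":0.105,"rz":0,"gripper":-1},{"x":2.7,"y":0,"z":-7,"rx":0,"ry":0.14,"rz":0,"gripper":-1},{"x":2.3,"y":0,"z":-8.5,"rx":0,"ry":0.175,"rz":0,"gripper":-1},{"x":1.9,"y":0,"z":-9.8,"rx":0,"ry":0.21,"rz":0,"gripper":-1},{"x":1.9,"y":0,"z":-9.8,"rx":0,"ry":0.21,"rz":0,"gripper":-1}]'

```text
clock: 28.9
eef_pos: [623.1, 87.3, 22.0]
tcp_rot: [-3.141, 0.002, 0.001]
contact_force: [-4.6, 0.2, 14.3]
opening: 0.131
grasp_force: 51.7
```

Emit:
servo_tool --deltas '[{"x":0,"y":0,"z":0,"rx":0,"ry":0,"rz":0,"gripper":-0.4},{"x":0,"y":0,"z":0,"rx":0,"ry":0,"rz":0,"gripper":-0.4},{"x":0,"y":0,"z":30,"rx":0,"ry":0,"rz":0,"gripper":-0.3},{"x":0,"y":0,"z":75,"rx":0,"ry":0,"rz":0,"gripper":-0.2},{"x":-45,"y":38,"z":88,"rx":0,"ry":0,"rz":0,"gripper":-0.2},{"x":-80,"y":74,"z":88,"rx":0,"ry":0,"rz":0,"gripper":-0.2},{"x":-115,"y":110,"z":88,"rx":0,"ry":0,"rz":0,"gripper":-0.2},{"x":-150,"y":145,"z":88,"rx":0,"ry":0,"rz":0,"gripper":-0.2},{"x":-185,"y":180,"z":88,"rx":0,"ry":0,"rz":0,"gripper":-0.2},{"x":-225,"y":212,"z":88,"rx":0,"ry":0,"rz":0,"gripper":-0.2}]'

```text
clock: 29.9
eef_pos: [404.8, 293.6, 109.4]
tcp_rot: [-3.141, -0.0, 0.001]
contact_force: [0.2, 0.3, -0.4]
opening: 0.399
grasp_force: 0.0
```

Emit:
servo_tool --deltas '[{"x":0,"y":0,"z":0,"rx":0,"ry":0,"rz":0,"gripper":-0.2},{"x":0,"y":0,"z":0,"rx":0,"ry":0,"rz":0,"gripper":-0.2},{"x":0,"y":0,"z":0,"rx":0,"ry":0,"rz":0,"gripper":-0.2}]'

```text
clock: 30.2
eef_pos: [406.9, 292.0, 109.3]
tcp_rot: [3.141, -0.0, 0.001]
contact_force: [-1.2, -0.4, 0.3]
opening: 0.397
grasp_force: 0.0
```

```bash
python3 look.py blue
```

```text
[406.9 292.  109.3] [ 3.141e+00 -0.000e+00  1.000e-03]
orange [(np.int32(285), [585.0, -93.0])]
yellow [(np.int32(90), [342.0, -188.0]), (np.int32(459), [584.0, 40.0])]
green [(np.int32(513), [586.0, 111.0])]
blue [(np.int32(314), [313.0, 336.0]), (np.int32(346), [440.0, 302.0]), (np.int32(105), [533.0, -24.0])]
wrist fit (array([4.43511511e+02, 3.01545992e+02, 1.26000144e-03]), np.float64(0.9279131681343437))
wrist blobs [(np.int32(4513), array([269., 158.]), [445.0, 302.0]), (np.int32(1440), array([261., 290.]), [318.0, 311.0])]
```

Emit:
servo_tool --deltas '[{"x":36,"y":9.6,"z":-20,"rx":0,"ry":0,"rz":0,"gripper":-0.2},{"x":36,"y":9.6,"z":-65,"rx":0,"ry":0,"rz":0,"gripper":-0.2},{"x":36,"y":9.6,"z":-100,"rx":0,"ry":0,"rz":0,"gripper":-0.2},{"x":36,"y":9.6,"z":-117,"rx":0,"ry":0,"rz":0,"gripper":-0.2},{"x":36,"y":9.6,"z":-124,"rx":0,"ry":0,"rz":0,"gripper":-0.2},{"x":36,"y":9.6,"z":-124,"rx":0,"ry":0,"rz":0,"gripper":-0.3},{"x":36,"y":9.6,"z":-124,"rx":0,"ry":0,"rz":0,"gripper":-0.7},{"x":36,"y":9.6,"z":-124,"rx":0,"ry":0,"rz":0,"gripper":-1},{"x":36,"y":9.6,"z":-124,"rx":0,"ry":0,"rz":0,"gripper":-1},{"x":36,"y":9.6,"z":-124,"rx":0,"ry":0,"rz":0,"gripper":-1}]' --newtons 50

```text
clock: 31.3
eef_pos: [443.1, 302.4, -13.6]
tcp_rot: [-3.141, -0.002, 0.001]
contact_force: [0.2, -0.5, 7.5]
opening: 0.127
grasp_force: 49.8
```

Emit:
servo_tool --deltas '[{"x":0,"y":0,"z":45,"rx":0,"ry":0,"rz":0,"gripper":-1},{"x":0,"y":0,"z":90,"rx":0,"ry":0,"rz":0,"gripper":-1},{"x":20,"y":-40,"z":125,"rx":0,"ry":0,"rz":0,"gripper":-1},{"x":45,"y":-80,"z":125,"rx":0,"ry":0,"rz":0,"gripper":-1},{"x":65,"y":-120,"z":125,"rx":0,"ry":0,"rz":0,"gripper":-1},{"x":90,"y":-160,"z":125,"rx":0,"ry":0,"rz":0,"gripper":-1},{"x":115,"y":-200,"z":125,"rx":0,"ry":0,"rz":0,"gripper":-1},{"x":140,"y":-240,"z":125,"rx":0,"ry":0,"rz":0,"gripper":-1},{"x":165,"y":-285,"z":125,"rx":0,"ry":0,"rz":0,"gripper":-1},{"x":190,"y":-330,"z":125,"rx":0,"ry":0,"rz":0,"gripper":-1}]'

```text
clock: 32.3
eef_pos: [631.5, -27.2, 110.7]
tcp_rot: [-3.141, -0.001, 0.001]
contact_force: [1.1, 0.5, -0.9]
opening: 0.134
grasp_force: 49.1
```

Emit:
servo_tool --deltas '[{"x":0,"y":0,"z":0,"rx":0,"ry":0,"rz":0,"gripper":-1},{"x":0,"y":0,"z":0,"rx":0,"ry":0,"rz":0,"gripper":-1}]'

```text
clock: 32.5
eef_pos: [630.8, -26.4, 110.2]
tcp_rot: [-3.141, 0.0, -0.001]
contact_force: [0.0, 0.3, -1.5]
opening: 0.127
grasp_force: 49.1
```

Emit:
servo_tool --deltas '[{"x":2,"y":-18.6,"z":-10,"rx":0,"ry":-0.1,"rz":0,"gripper":-1},{"x":2,"y":-18.6,"z":-30,"rx":0,"ry":-0.21,"rz":0,"gripper":-1},{"x":2,"y":-18.6,"z":-48,"rx":0,"ry":-0.21,"rz":0,"gripper":-1},{"x":2,"y":-18.6,"z":-48,"rx":0,"ry":-0.21,"rz":0,"gripper":-1},{"x":2,"y":-18.6,"z":-48,"rx":0,"ry":-0.21,"rz":0,"gripper":-1}]'

```text
clock: 33.0
eef_pos: [633.0, -42.9, 62.8]
tcp_rot: [-3.142, -0.21, 0.002]
contact_force: [0.1, -0.9, -0.3]
opening: 0.129
grasp_force: 49.2
```

```bash
python3 bay.py
```

```text
[633.  -42.9  62.8] [-3.142e+00 -2.100e-01  2.000e-03] 0.12850797405185385 49.211127161979675
orange 893 [387. 182.] [68 13] [(44, [670.6, -110.5]), (53, [670.5, -107.5])]
orange 6890 [384. 247.] [ 70 113] [(44, [628.5, -109.5]), (53, [630.2, -106.6])]
yellow 818 [179. 180.] [68 11] [(44, [671.3, 21.5]), (53, [671.1, 18.6])]
yellow 6640 [182. 247.] [ 69 110] [(44, [628.4, 20.5]), (53, [630.1, 17.7])]
green 767 [ 79. 180.] [64 11] [(44, [671.5, 87.7]), (53, [671.3, 81.9])]
green 5993 [ 82. 249.] [ 79 111] [(44, [626.8, 87.7]), (53, [628.6, 81.9])]
green 1881 [ 77. 322.] [65 31] [(44, [576.4, 94.6]), (53, [580.4, 88.4])]
blue 8774 [280. 240.] [ 88 167] [(44, [633.5, -42.9]), (53, [635.0, -42.9])]
```

Emit:
servo_tool --deltas '[{"x":0,"y":0,"z":-5,"rx":0,"ry":0,"rz":0,"gripper":-1},{"x":0,"y":0,"z":-5,"rx":0,"ry":0,"rz":0,"gripper":-1}]'

```text
clock: 33.25
eef_pos: [633.4, -43.7, 57.5]
tcp_rot: [3.141, -0.21, 0.001]
contact_force: [-0.3, 0.1, -1.2]
opening: 0.135
grasp_force: 49.2
```

Emit:
servo_tool --deltas '[{"x":2.5,"y":-1,"z":-8,"rx":0,"ry":0,"rz":0,"gripper":-1},{"x":2.5,"y":-1,"z":-16,"rx":0,"ry":0,"rz":0,"gripper":-1},{"x":2.5,"y":-1,"z":-22,"rx":0,"ry":0,"rz":0,"gripper":-1},{"x":2.5,"y":-1,"z":-26,"rx":0,"ry":0,"rz":0,"gripper":-1},{"x":2.5,"y":-1,"z":-26,"rx":0,"ry":0,"rz":0,"gripper":-1}]'

```text
clock: 33.75
eef_pos: [635.2, -45.0, 30.7]
tcp_rot: [3.142, -0.209, 0.001]
contact_force: [-0.5, -0.8, 0.1]
opening: 0.127
grasp_force: 49.6
```

Emit:
servo_tool --deltas '[{"x":-3,"y":0,"z":0,"rx":0,"ry":0,"rz":0,"gripper":-1},{"x":-6,"y":0,"z":0,"rx":0,"ry":0,"rz":0,"gripper":-1},{"x":-8,"y":0,"z":0,"rx":0,"ry":0,"rz":0,"gripper":-1},{"x":-10,"y":0,"z":0,"rx":0,"ry":0,"rz":0,"gripper":-1},{"x":-10,"y":0,"z":0,"rx":0,"ry":0,"rz":0,"gripper":-1}]'

```text
clock: 34.25
eef_pos: [625.0, -45.0, 31.3]
tcp_rot: [3.141, -0.21, 0.001]
contact_force: [1.2, -0.7, -1.2]
opening: 0.127
grasp_force: 49.5
```

Emit:
servo_tool --deltas '[{"x":-1,"y":0,"z":-0.5,"rx":0,"ry":0,"rz":0,"gripper":-1},{"x":-2,"y":0,"z":-0.5,"rx":0,"ry":0,"rz":0,"gripper":-1},{"x":-3,"y":0,"z":-0.5,"rx":0,"ry":0,"rz":0,"gripper":-1},{"x":-3,"y":0,"z":-0.5,"rx":0,"ry":0,"rz":0,"gripper":-1}]'

```text
clock: 34.65
eef_pos: [624.1, -45.1, 31.4]
tcp_rot: [3.141, -0.213, 0.001]
contact_force: [5.4, -0.0, -3.4]
opening: 0.129
grasp_force: 48.7
```

Emit:
servo_tool --deltas '[{"x":2.8,"y":0,"z":-0.5,"rx":0,"ry":0,"rz":0,"gripper":-1},{"x":2.7,"y":0,"z":-2.5,"rx":0,"ry":0.04,"rz":0,"gripper":-1},{"x":2.6,"y":0,"z":-4,"rx":0,"ry":0.07,"rz":0,"gripper":-1},{"x":2.4,"y":0,"z":-5.5,"rx":0,"ry":0.105,"rz":0,"gripper":-1},{"x":2.1,"y":0,"z":-7,"rx":0,"ry":0.14,"rz":0,"gripper":-1},{"x":1.7,"y":0,"z":-8.5,"rx":0,"ry":0.175,"rz":0,"gripper":-1},{"x":1.2,"y":0,"z":-9.8,"rx":0,"ry":0.21,"rz":0,"gripper":-1},{"x":1.2,"y":0,"z":-9.8,"rx":0,"ry":0.21,"rz":0,"gripper":-1}]'

```text
clock: 35.45
eef_pos: [623.7, -45.1, 22.2]
tcp_rot: [3.141, 0.002, 0.001]
contact_force: [-5.7, -0.1, 16.0]
opening: 0.126
grasp_force: 52.3
```

Emit:
servo_tool --deltas '[{"x":0,"y":0,"z":0,"rx":0,"ry":0,"rz":0,"gripper":-0.4},{"x":0,"y":0,"z":0,"rx":0,"ry":0,"rz":0,"gripper":-0.4},{"x":0,"y":0,"z":30,"rx":0,"ry":0,"rz":0,"gripper":-0.3},{"x":0,"y":0,"z":75,"rx":0,"ry":0,"rz":0,"gripper":-0.2},{"x":-40,"y":15,"z":95,"rx":0,"ry":0,"rz":0,"gripper":-0.2},{"x":-85,"y":33,"z":95,"rx":0,"ry":0,"rz":0,"gripper":-0.2},{"x":-85,"y":33,"z":95,"rx":0,"ry":0,"rz":0,"gripper":-0.2},{"x":-85,"y":33,"z":95,"rx":0,"ry":0,"rz":0,"gripper":-0.2},{"x":-85,"y":33,"z":95,"rx":0,"ry":0,"rz":0,"gripper":-0.2}]'

```text
clock: 36.35
eef_pos: [539.6, -12.2, 116.1]
tcp_rot: [3.141, -0.001, 0.001]
contact_force: [-0.3, -0.0, -0.6]
opening: 0.401
grasp_force: 0.0
```

Run:
```python
from h import *
s=r.sense();p=r.camera_params("wrist");im=r.grab_frame("wrist");sc=r.grab_frame("scene");q=r.camera_params("scene")
print(s['eef_pos'].round(1),s['tcp_rot'].round(3))
for c,y in(('orange',-111),('blue',-45),('yellow',21),('green',87)):
    print(c,'wrist',fitcover(im,c,p,622,y,0.,36.),'scene',fitcover(sc,c,q,620,y,0.,36.))
cv2.imwrite("pics/f1.png",np.hstack([cv2.resize(sc[190:320,130:330],(430,280),interpolation=cv2.INTER_CUBIC),cv2.resize(im,(368,280))]))
```

```text
[539.6 -12.2 116.1] [ 3.141e+00 -1.000e-03  1.000e-03]
orange wrist (array([ 6.22413338e+02, -1.10901568e+02,  9.78494247e-03]), np.float64(0.7308333333333333)) scene (array([ 6.18053323e+02, -1.10711666e+02, -2.61731512e-02]), np.float64(0.5032679738562091))
blue wrist (array([ 6.20549332e+02, -4.47967351e+01,  1.13866081e-02]), np.float64(0.7457912457912458)) scene (array([ 6.23971248e+02, -4.36588676e+01, -1.96127828e-02]), np.float64(0.7523076923076923))
yellow wrist (array([ 6.21909925e+02,  2.15023510e+01, -1.31274314e-02]), np.float64(0.7332032678941592)) scene (array([ 6.27290102e+02,  2.06654411e+01, -3.17808590e-02]), np.float64(0.6106750392464678))
green wrist (array([6.23877264e+02, 8.86042119e+01, 1.07929375e-02]), np.float64(0.699773458924526)) scene (array([ 6.23193599e+02,  8.97296126e+01, -1.57951490e-02]), np.float64(0.7235099337748344))
```

View pics/f1.png

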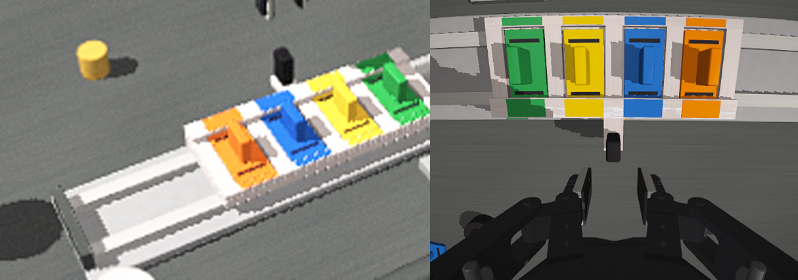

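All four covers lie flat in their bays, with the handle at (613,147) in the wrist half. I'll grip the handle deeper this time and slide on.

Emit:
servo_tool --deltas '[{"x":-2,"y":1,"z":-30,"rx":0,"ry":0,"rz":0,"gripper":-0.2},{"x":-2,"y":1,"z":-60,"rx":0,"ry":0,"rz":0,"gripper":-0.2},{"x":-2,"y":1,"z":-82,"rx":0,"ry":0,"rz":0,"gripper":-0.2},{"x":-2,"y":1,"z":-92,"rx":0,"ry":0,"rz":0,"gripper":-0.2},{"x":-2,"y":1,"z":-92,"rx":0,"ry":0,"rz":0,"gripper":-0.2},{"x":-2,"y":1,"z":-92,"rx":0,"ry":0,"rz":0,"gripper":-0.4},{"x":-2,"y":1,"z":-92,"rx":0,"ry":0,"rz":0,"gripper":-0.7},{"x":-2,"y":1,"z":-92,"rx":0,"ry":0,"rz":0,"gripper":-1},{"x":-2,"y":1,"z":-92,"rx":0,"ry":0,"rz":0,"gripper":-1}]' --newtons 40

```text
clock: 37.35
eef_pos: [537.7, -11.0, 25.1]
tcp_rot: [-3.142, -0.002, 0.001]
contact_force: [0.7, -0.1, 5.1]
opening: 0.182
grasp_force: 40.4
```

Emit:
servo_tool --deltas '[{"x":0,"y":2,"z":0,"rx":0,"ry":0,"rz":0,"gripper":-1},{"x":0,"y":5,"z":0,"rx":0,"ry":0,"rz":0,"gripper":-1},{"x":0,"y":10,"z":0,"rx":0,"ry":0,"rz":0,"gripper":-1},{"x":0,"y":16,"z":0,"rx":0,"ry":0,"rz":0,"gripper":-1},{"x":0,"y":23,"z":0,"rx":0,"ry":0,"rz":0,"gripper":-1},{"x":0,"y":31,"z":0,"rx":0,"ry":0,"rz":0,"gripper":-1},{"x":0,"y":39,"z":0,"rx":0,"ry":0,"rz":0,"gripper":-1},{"x":0,"y":47,"z":0,"rx":0,"ry":0,"rz":0,"gripper":-1},{"x":0,"y":55,"z":0,"rx":0,"ry":0,"rz":0,"gripper":-1},{"x":0,"y":63,"z":0,"rx":0,"ry":0,"rz":0,"gripper":-1}]'

```text
clock: 38.35
eef_pos: [538.0, 52.1, 25.1]
tcp_rot: [3.141, -0.003, 0.001]
contact_force: [1.5, -1.6, 5.6]
opening: 0.179
grasp_force: 40.6
```

Emit:
servo_tool --deltas '[{"x":0,"y":8,"z":0,"rx":0,"ry":0,"rz":0,"gripper":-1},{"x":0,"y":16,"z":0,"rx":0,"ry":0,"rz":0,"gripper":-1},{"x":0,"y":24,"z":0,"rx":0,"ry":0,"rz":0,"gripper":-1},{"x":0,"y":32,"z":0,"rx":0,"ry":0,"rz":0,"gripper":-1},{"x":0,"y":40,"z":0,"rx":0,"ry":0,"rz":0,"gripper":-1},{"x":0,"y":47,"z":0,"rx":0,"ry":0,"rz":0,"gripper":-1},{"x":0,"y":53,"z":0,"rx":0,"ry":0,"rz":0,"gripper":-1},{"x":0,"y":58,"z":0,"rx":0,"ry":0,"rz":0,"gripper":-1},{"x":0,"y":61,"z":0,"rx":0,"ry":0,"rz":0,"gripper":-1},{"x":0,"y":63,"z":0,"rx":0,"ry":0,"rz":0,"gripper":-1}]'

```text
clock: 39.35
eef_pos: [538.4, 114.9, 25.1]
tcp_rot: [3.141, -0.004, 0.001]
contact_force: [4.3, -3.2, 6.1]
opening: 0.174
grasp_force: 40.7
```

Emit:
servo_tool --deltas '[{"x":0,"y":1,"z":0,"rx":0,"ry":0,"rz":0,"gripper":-1},{"x":0,"y":2,"z":0,"rx":0,"ry":0,"rz":0,"gripper":-1},{"x":0,"y":3,"z":0,"rx":0,"ry":0,"rz":0,"gripper":-1},{"x":0,"y":3,"z":0,"rx":0,"ry":0,"rz":0,"gripper":-1}]'

```text
clock: 39.75
eef_pos: [538.4, 118.7, 25.1]
tcp_rot: [-3.14, -0.004, 0.001]
contact_force: [4.3, 2.5, 5.7]
opening: 0.177
grasp_force: 40.7
```

Emit:
servo_tool --deltas '[{"x":0,"y":0,"z":0,"rx":0,"ry":0,"rz":0,"gripper":-0.3},{"x":0,"y":0,"z":0,"rx":0,"ry":0,"rz":0,"gripper":-0.2},{"x":0,"y":0,"z":30,"rx":0,"ry":0,"rz":0,"gripper":-0.2},{"x":0,"y":0,"z":75,"rx":0,"ry":0,"rz":0,"gripper":-0.2},{"x":-40,"y":0,"z":110,"rx":0,"ry":0,"rz":0,"gripper":-0.2},{"x":-80,"y":0,"z":120,"rx":0,"ry":0,"rz":0,"gripper":-0.2},{"x":-80,"y":0,"z":120,"rx":0,"ry":0,"rz":0,"gripper":-0.2},{"x":-80,"y":0,"z":120,"rx":0,"ry":0,"rz":0,"gripper":-0.2},{"x":-80,"y":0,"z":120,"rx":0,"ry":0,"rz":0,"gripper":-0.2}]'

```text
clock: 40.65
eef_pos: [457.0, 118.0, 143.7]
tcp_rot: [3.142, 0.0, 0.001]
contact_force: [0.4, -0.2, 0.1]
opening: 0.401
grasp_force: 0.0
```

Run:
```python
from h import *
s=r.sense();p=r.camera_params("wrist");im=r.grab_frame("wrist");sc=r.grab_frame("scene")
print(s['clock'],s['eef_pos'].round(1))
for c in('orange','yellow','green','blue'):
  for ce,a,pts in blobs(im,c,120): print(c,a,ce.round(),[(z,np.round(ray(ce,p,z)[0,:2],1).tolist()) for z in(12,44,53)])
cv2.imwrite("pics/f2.png",np.hstack([cv2.resize(sc[160:310,110:350],(430,280),interpolation=cv2.INTER_CUBIC),cv2.resize(im,(368,280))]))
```

```text
40.65 [457.  118.  143.7]
orange 1749 [406.  15.] [(12, [617.1, 9.3]), (44, [607.8, 20.7]), (53, [605.2, 23.9])]
orange 1554 [409.  50.] [(12, [588.8, 4.3]), (44, [582.5, 16.3]), (53, [580.7, 19.7])]
yellow 1604 [238.  14.] [(12, [616.4, 155.1]), (44, [607.1, 151.2]), (53, [604.5, 150.1])]
yellow 1579 [236.  47.] [(12, [589.4, 157.6]), (44, [583.0, 153.4]), (53, [581.2, 152.3])]
yellow 413 [423.  78.] [(12, [565.6, -11.2]), (44, [561.7, 2.4]), (53, [560.6, 6.3])]
green 1568 [154.  14.] [(12, [617.7, 228.3]), (44, [608.3, 216.7]), (53, [605.7, 213.4])]
green 1522 [150.  48.] [(12, [590.0, 233.7]), (44, [583.5, 221.6]), (53, [581.7, 218.1])]
blue 1581 [323.  14.] [(12, [616.6, 81.3]), (44, [607.3, 85.2]), (53, [604.7, 86.3])]
blue 1589 [323.  48.] [(12, [589.1, 80.8]), (44, [582.7, 84.7]), (53, [580.9, 85.8])]
blue 2328 [ 88. 308.] [(12, [325.1, 335.0]), (44, [346.5, 312.2]), (53, [352.5, 305.8])]
```

View pics/f2.png

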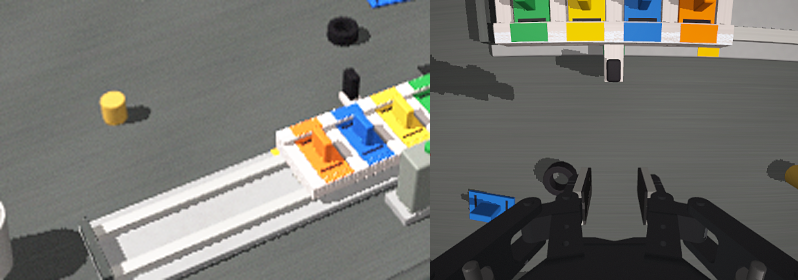

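The carrier middle is at y≈119.0 and the yellow mark at -11.2, so it sits 130.2 mm along, on the test station. All covers are seated and the other things haven't been moved.

```bash
python3 -c "
from rig import r
print(r.sign_off())"
```

```text
the job is handed in; nothing more can be done
None
```

The job is handed in: orange, blue, yellow and green covers are hooked and flat in their bays, the carrier is in the test station detent (about 130 mm past the yellow mark by the camera), and nothing else on the bench was moved; the verdict was not shown to me.

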